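# Load and lock the jar steriliser

## Robot

A 6-joint arm with a two-finger parallel gripper is mounted at the origin on the work surface. World frame = base frame: x ahead of the robot, y to its left, z up, the work surface at z = 0. Lengths are in mm, angles in rad, forces in N, time in s.
With the tool pointing down it reaches from about 275 to 1000 mm from the base axis. Payload 8.4 kg.
Tool frame: the origin (TCP) lies at the very end of the fingers, on their centre line; the grasp point (between the pads) lies 19 mm behind it; x points along the fingers, y is the direction in which the jaws open and shut, and the axes are right-handed (so a half turn about x gives the same grasp; the last joint's range is limited). The gripper opens to 85 mm and grips with 20 to 120 N. Pads are 22 mm wide; open, the fingers measure 114 mm over their backs; the gripper's body (76 mm by 85 mm) begins 54 mm behind the grasp point. The pads swing forward as they close: fully open they stand 13 mm farther back than shut.
Start: joints at [1.269, 0.353, 1.633, -0, 1.155, -0.002], TCP at [184.579, 597.125, 231.281] pointing down, gripper open.
Joint ranges: [-2.63, 2.63], [-0.92, 2.1], [0.06, 2.66], [-1.3, 4.44], [0, 2.69], [-3.02, 3.02]. Speed limits (rad/s): [2.22, 2.22, 2.79, 3.14, 3.14, 3.14].

## Interface

Orientations are given as [roll, pitch, yaw] about the fixed x, y, z axes, in that order (R = Rz(yaw) Ry(pitch) Rx(roll)).
In Python, from rig import r, grab_frame, camera_params, sign_off gives the robot as it stands.
- The arm moves only by the tool drive_tool, never from a script. Its argument "rows" is one flat list of numbers, 7 for each row, row after row: the shift along the tool's x, y, z in mm, then the turn, a rotation vector about the tool's x, y, z in degrees, then the opening in per cent of the stroke, from 0 (shut) to 100 (fully open). In form: [x, y, z, rx, ry, rz, fingers, x, y, z, rx, ry, rz, fingers, ...]. A call has 1 to 10 rows; each row is the pose to reach, as a shift and turn from the pose measured when the call began, along the tool's axes at that moment; what a row does not reach only later rows make up. A row lasts 1/8 s, in which the tool goes at most 62.5 mm and 10.7 degrees, less where a joint would pass 70% of its speed; a pose out of reach is approached as far as the arm can. A call with a gripper value outside its range is refused whole. The fingers move at their own pace and stop on an object; "newtons" is the grip in N (left out, the last holds). Time passes only in rows, so rows that repeat a pose let the fingers close. It gives the time, the measured TCP pose, the force and the opening at its end, in the units of the state.
- r.sense(): the state, without advancing time (a new reading comes with each control period).
- grab_frame(name): name is "side" or "top"; returns the picture (480x640x3 uint8, red, green, blue); there is no depth.
- camera_params(name): a dict with "vertical_fov" (degrees; the focal length in pixels is half the picture's height over the tangent of half this angle, whatever the lens; pixels are square), "cx", "cy" (the principal point, pixels), "pose" (4x4, takes a point from camera to world coordinates). Camera axes: x right, y down, z forward; pixel columns grow to the right and rows downward; lengths in mm; the calibration is good to about 2 mm. A picture is of the moment at which its call begins. camera_params takes no time and is no camera call.
- sign_off(): hands the job in, once; it reports no verdict.
The state is a dict: "clock": time; "qpos": joint angles; "qvel": joint speeds; "joint_efforts": joint torques, N m; "eef_pos": TCP position; "tcp_rot": TCP orientation; "contact_force": force on the tool from outside, world axes, zero at the start; "wrist_torque": the same for the moment, N m; "opening": opening from 0.0 (shut) to 1.0 (fully open).
Only numpy, scipy, OpenCV 4.12 (cv2) and the standard library are available. Lean on these libraries where they do the work, as an engineer would, in place of code of your own. Each camera call takes 0.05 s, during which the arm holds its last target.

## Task

Open the steam steriliser (press the lid down, turn it a quarter anticlockwise, lift it off) and rest the lid on the black rubber mat; stand every green jar from the drying mat mouth down on the pot's floor, leaving the clear tumblers, the bell and the sugar shaker where they are. Then put the lid back with its lugs through the collar's slots, press it down and turn it a quarter turn clockwise so that it springs up into its locked seat, and press the green start button.

Things in the scene. Friction and masses are not known exactly. Their poses are not given: they have to be found in the camera images.
- collar (a point): Centre of the top of the steriliser's dark steel collar, on the pot's axis, 175 mm above the counter; z up, x towards a slot. White fixed base with a round steel pot, 243 mm across outside. The collar's mouth is 194 mm across, with two slots opposite each other on +x and -x that let the lid's lugs in and out. A red sprung seal ring (inside 196 mm) lies under it.
- slot (a point): Top of the collar at the middle of the +x slot, 105 mm from the axis; the other slot is opposite. Slots are 58 mm wide at the mouth, open down to the red seal 9 mm below. From the slots the lid turns only clockwise (seen from above); a stop blocks the other way.
- seat (a point): Top of the collar over a locked seat, 105 mm from the axis on -y of the collar (the other opposite, on +y), each marked by a green dot: a quarter turn clockwise from the slots. Here the collar is 6 mm thick, on the way 9 mm, so the seal's spring lifts the lugs 3 mm into the seat. It leaves about 6 degrees of play either way, ending at a stop.
- pot_floor (a point): Centre of the pot's flat inside floor, 74 mm above the counter, 101 mm below the collar's top. Inside the pot is 226 mm across, at the collar 194 mm; there is room for four jars, for instance standing 55 mm from the axis, 90 degrees apart. Axes as collar.
- lid_handle (a point): Grip point of the lid: on its axis, 42 mm above its underside, in a black bar handle along x (100 mm long, 24 wide, from 14 to 56 mm above the underside). Round aluminium lid, 186 mm across, 14 thick, 0.45 kg; z up; the same turned half round. Locked at the start, this point 29 mm above collar: press down 3 mm or more (aim 6; 8 bottoms), turn a quarter anticlockwise, lift.
- lid_lug (a point): Bottom of the tip of the lid's +x lug, 107 mm from the axis, level with the underside; the other lug is opposite. Lugs are 46 mm wide, 7 mm thick, in line with the handle. Lowered into the slots they rest on the seal with lid_handle 33 mm above collar; press down 7 mm or more (aim 10; 12 bottoms; about 8 N), turn clockwise, let go: it rises to 29 mm.
- rest_mat (a point): Centre of the top of a square black rubber mat on the counter, 250 x 250 mm, 3 mm thick, where the lid is rested while the pot is open. Fixed.
- start_top (a point): Centre of the top of the round green start button (32 mm across) on top of the white control pod at the steriliser's right side; its top stands 117 mm above the counter, the pod's top 95 mm. Faces up.
- start (a joint): Start button travel in m: 0 released, 0.006 fully pressed (5 N); springs back. The machine starts at 0.004.
- jar1_mid (a point): Centre, half-way up, of an empty green glass preserving jar standing mouth down: a cylinder 58 mm across and 64 mm tall, about 140 g; z up. Two to four of the jars are there (None when absent).
- jar2_mid (a point): The same for jar 2.
- jar3_mid (a point): The same for jar 3.
- jar4_mid (a point): The same for jar 4.
- tumbler1_mid (a point): Centre, half-way up, of a clear glass tumbler standing mouth down on the drying mat among the jars, 73 mm across, 90 mm tall; it stays there.
- tumbler2_mid (a point): Centre, half-way up, of a clear glass tumbler standing mouth down on the drying mat among the jars, 73 mm across, 90 mm tall; it stays there.
- bell: Service bell, 84 mm across, 58 mm tall; origin at the centre of its underside. A bystander, leave alone.
- shaker: Sugar shaker, 64 mm across, 135 mm tall; origin at the centre of its underside. A bystander, leave alone.

How it is judged:
By the outcome, as a careful person would: the job done as asked, in the order asked, and still so for the second after the job is handed in, with the robot touching nothing.
Of jar1, jar2, jar3, jar4 only 2 to 4 are there at a start; the rules pass over those that are not, and their reading is None.
At some moment in a run one of jar1, jar2, jar3, jar4 may be knocked a few centimetres aside while the robot is not near it.
It also fails if it takes over 210 s, if anything falls off the work surface, if the arm or the gripper's body presses on something with over 40 N, if the wrist force passes 120 N, or if a joint passes its speed limit or range.

## Working session

There is one attempt and no reset: what is moved stays moved. The work goes in short steps, Python scripts to look and compute and a tool call to move; the robot and the scene stay as the last step left them, time stands still between calls to the robot, and variables do not carry over. Pictures are saved under pics/ and viewed, and the job is handed in when it is done.

Besides the shell and the picture viewer there is one more tool, called after ">>>" as name(argument=value, ...), one argument or row to a line, values as JSON. drive_tool: Moves the arm, as the interface text tells. Its arguments: {"type":"object","properties":{"rows":{"type":"array","items":{"type":"number"}},"newtons":{"type":"number"}},"required":["rows"]}

```bash
ls; mkdir -p pics; python3 - <<'E'
from rig import r, grab_frame, camera_params
import cv2
s=r.sense(); print(s)
for n in("side","top"):
    im=grab_frame(n); cv2.imwrite(f"pics/{n}0.png",im[...,::-1]); print(n,camera_params(n))
E
```

```text
pics
{'clock': 0.0, 'qpos': array([ 1.26865008e+00,  3.53680176e-01,  1.63412005e+00,  1.12272383e-05,
        1.15519632e+00, -2.43426914e-03]), 'qvel': array([-0.00017926, -0.00138601,  0.00168468, -0.00122016, -0.00023446,
       -0.00013286]), 'joint_efforts': array([-2.04978896e-03, -6.05238390e+01, -3.42066658e+01, -1.93101587e-04,
        9.30500304e-03,  7.08375055e-06]), 'eef_pos': array([184.40582138, 596.68586851, 230.54770373]), 'tcp_rot': array([-1.58054239,  1.5693924 , -1.88025891]), 'contact_force': array([-0.54874276,  0.23048089, -0.02050186]), 'wrist_torque': array([ 0.07613502, -0.02220818, -0.01892598]), 'opening': 1.001092325824177}
side {'vertical_fov': 52.0152525846749, 'cx': 316.265141204792, 'cy': 234.91628387576995, 'pose': array([[ 9.86205869e-01, -1.04404206e-01,  1.28443549e-01,
         4.04163000e+02],
       [-1.65511562e-01, -6.12741386e-01,  7.72757347e-01,
        -9.98757799e+02],
       [-1.97643879e-03, -7.83356723e-01, -6.21569254e-01,
         9.35741756e+02],
       [ 0.00000000e+00,  0.00000000e+00,  0.00000000e+00,
         1.00000000e+00]])}
top {'vertical_fov': 46.728052728375474, 'cx': 319.334809232497, 'cy': 242.20388076608972, 'pose': array([[ 1.13439468e-02, -9.96299065e-01,  8.52026334e-02,
         4.54059997e+02],
       [-9.99901088e-01, -1.05937987e-02,  9.25127610e-03,
        -2.81913910e+01],
       [-8.31441818e-03, -8.52991518e-02, -9.96320694e-01,
         1.40027725e+03],
       [ 0.00000000e+00,  0.00000000e+00,  0.00000000e+00,
         1.00000000e+00]])}
```

View pics/side0.png

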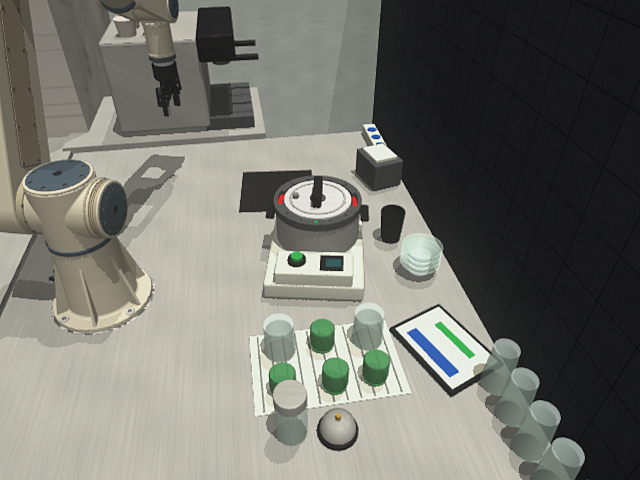

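View pics/top0.png

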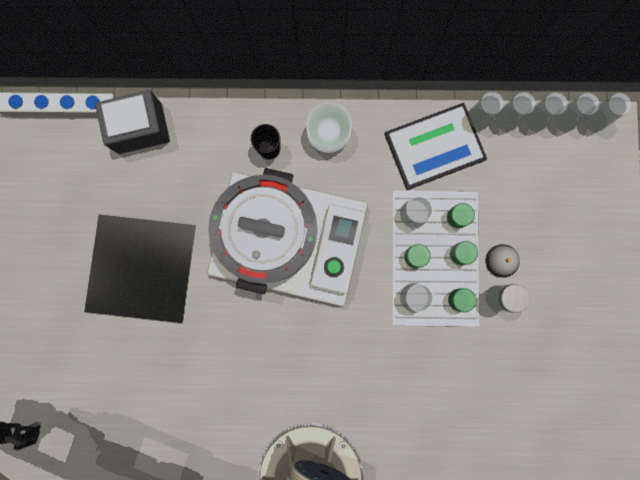

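```bash
cat > h.py <<'E'
import numpy as np, cv2
from rig import r, grab_frame, camera_params
from scipy.spatial.transform import Rotation as R
def proj(n,P):
    c=camera_params(n);T=np.linalg.inv(c['pose']);f=240/np.tan(np.radians(c['vertical_fov']/2))
    P=np.atleast_2d(P);q=P@T[:3,:3].T+T[:3,3]
    return np.c_[c['cx']+f*q[:,0]/q[:,2],c['cy']+f*q[:,1]/q[:,2]]
def cast(n,uv,z):
    c=camera_params(n);T=c['pose'];f=240/np.tan(np.radians(c['vertical_fov']/2))
    uv=np.atleast_2d(uv).astype(float)
    d=np.c_[(uv[:,0]-c['cx'])/f,(uv[:,1]-c['cy'])/f,np.ones(len(uv))]@T[:3,:3].T
    o=T[:3,3];return o+d*((z-o[2])/d[:,2])[:,None]
def blobs(m,amin=20):
    n,l,s,c=cv2.connectedComponentsWithStats(m.astype(np.uint8)*1)
    return [(c[i],s[i],l==i) for i in range(1,n) if s[i,4]>=amin]
def rotm(): return R.from_euler('xyz',r.sense()['tcp_rot']).as_matrix()
def rel(pos,Rm=None):
    s=r.sense();T=R.from_euler('xyz',s['tcp_rot']).as_matrix()
    d=T.T@(np.array(pos)-s['eef_pos'])
    rv=np.zeros(3) if Rm is None else np.degrees(R.from_matrix(T.T@Rm).as_rotvec())
    return d,rv
def down(yaw):  # tool x down, tool y horizontal at world angle yaw
    x=np.array([0,0,-1.]);y=np.array([np.cos(yaw),np.sin(yaw),0]);return np.c_[x,y,np.cross(x,y)]
def goto(pos,yaw):
    """nearest of two symmetric yaws; prints total"""
    T=rotm();best=min((np.radians(yaw),np.radians(yaw+180)),key=lambda a:np.linalg.norm(R.from_matrix(T.T@down(a)).as_rotvec()))
    d,rv=rel(pos,down(best));print('d',d.round(1),'rv',rv.round(2))
E
python3 - <<'E'
from h import *
im=cv2.imread('pics/top0.png');h=cv2.cvtColor(im,cv2.COLOR_BGR2HSV)
g=(h[...,0]>45)&(h[...,0]<85)&(h[...,1]>90)&(h[...,2]>40)
for c,s,_ in blobs(g,4): print('G',c.round(1),s,cast('top',c,64).round(0))
rd=((h[...,0]<8)|(h[...,0]>172))&(h[...,1]>140)&(h[...,2]>80)
for c,s,_ in blobs(rd,4): print('R',c.round(1),s,cast('top',c,166).round(0))
cv2.imwrite('pics/c1.png',cv2.resize(im[160:320,180:380],None,fx=4,fy=3.75,interpolation=cv2.INTER_CUBIC))
cv2.imwrite('pics/c2.png',cv2.resize(im[180:330,380:540],None,fx=4,fy=4,interpolation=cv2.INTER_CUBIC))
E
```

```text
G [431.2 134. ] [409 124  45  21 301] [[ 837. -287.   64.]]
G [452.5 218.6] [448 206  17  21 101] [[ 629. -337.   64.]]
G [214.9 216.9] [214 216   3   3   8] [[627. 238.  64.]]
G [310. 239.] [309 238   3   3   9] [[576.   7.  64.]]
G [409.5 262. ] [405 255  12  13  32] [[ 523. -233.   64.]]
G [453. 259.] [452 258   3   3   4] [[ 531. -337.   64.]]
G [458.6 261.4] [456 258   8   6  20] [[ 526. -351.   64.]]
G [333.6 266.5] [327 260  14  14 155] [[510. -51.  64.]]
G [453.3 299.2] [449 289  14  22 104] [[ 435. -337.   64.]]
R [273.3 184.6] [260 180  27  12 158] [[689.  88. 166.]]
R [240.2 191. ] [239 190   3   3   6] [[673. 163. 166.]]
R [225.1 205.8] [224 204   4   5  10] [[639. 196. 166.]]
R [251.6 273. ] [238 267  28  11 138] [[489. 133. 166.]]
```

View pics/c1.png

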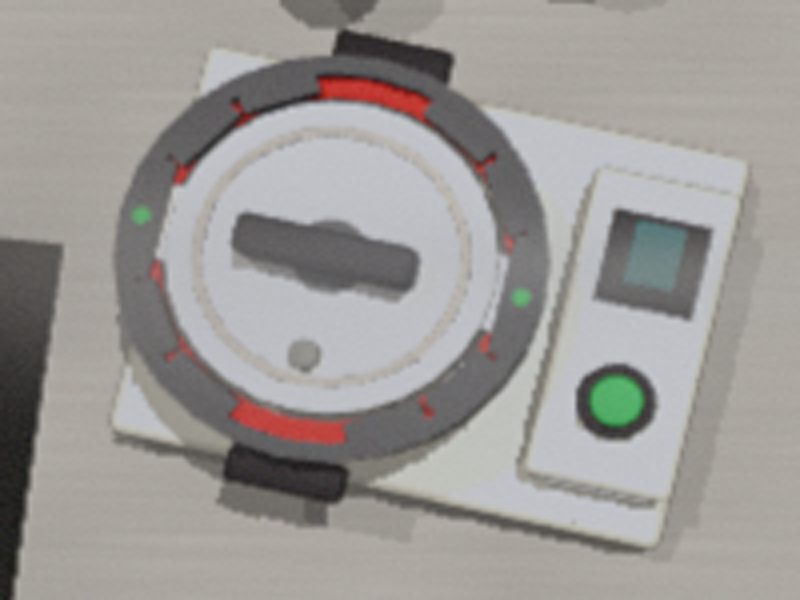

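View pics/c2.png

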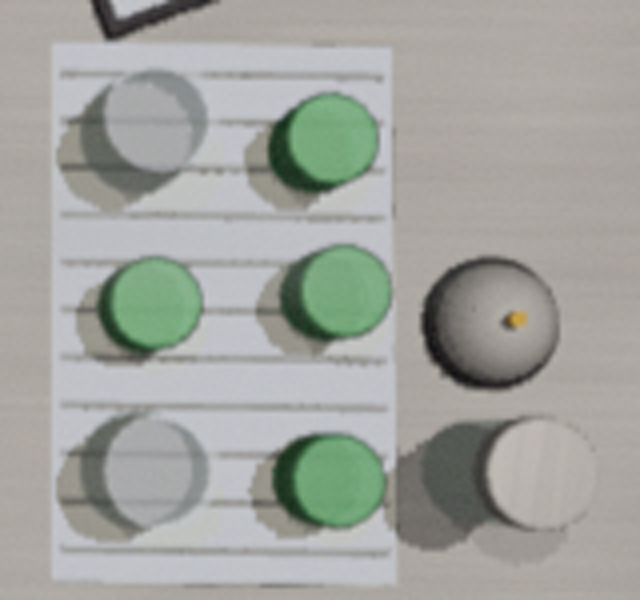

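```bash
cat > det.py <<'E'
from h import *
def jars(n,im,ztop=67,rad=29):
    h=cv2.cvtColor(im,cv2.COLOR_BGR2HSV)
    m=(h[...,0]>50)&(h[...,0]<75)&(h[...,1]>60)&(h[...,1]<150)&(h[...,2]>=120)
    m=cv2.morphologyEx(m.astype(np.uint8),cv2.MORPH_OPEN,np.ones((3,3)))
    out=[]
    for c,s,l in blobs(m,80):
        cs,_=cv2.findContours(l.astype(np.uint8),cv2.RETR_EXTERNAL,cv2.CHAIN_APPROX_NONE)
        e=cv2.fitEllipse(cs[0]); out.append((c.round(1),s[4],np.round(e[0],1),np.round(e[1],1),cast(n,c,ztop)[0].round(1)))
    return out
E
python3 - <<'E'
from det import *
im=cv2.imread('pics/top0.png')
for j in jars('top',im): print(*j)
g=cast('top',[(214.9,216.9),(310,239)],175); print(g, g.mean(0), np.linalg.norm(g[0]-g[1]), np.degrees(np.arctan2(*(g[0]-g[1])[1::-1])))
q=cast('top',[(273.3,184.6),(251.6,273)],166);print(q.mean(0),np.degrees(np.arctan2(*(q[0]-q[1])[1::-1])))
print('btn',cast('top',(333.6,266.5),117))
h=cv2.cvtColor(im,cv2.COLOR_BGR2HSV);gr=cv2.cvtColor(im,cv2.COLOR_BGR2GRAY)
m=(gr<60);m[:, :80]=0;m[:200]=0;m[340:]=0;m[:,205:]=0
for c,s,l in blobs(m,500):
    cs,_=cv2.findContours(l.astype(np.uint8),0,1);rc=cv2.minAreaRect(cs[0]);print('mat',c,s,rc,cast('top',rc[0],3),np.diff(cast('top',cv2.boxPoints(rc),3),axis=0))
m=(gr<90);m2=np.zeros_like(m);m2[212:245,235:288]=m[212:245,235:288]
for c,s,l in blobs(m2,100):
    cs,_=cv2.findContours(l.astype(np.uint8),0,1);rc=cv2.minAreaRect(cs[0]);b=cast('top',cv2.boxPoints(rc),218);print('handle',s,rc,b.mean(0),np.linalg.norm(np.diff(b,axis=0),axis=1),np.degrees(np.arctan2(*np.diff(b,axis=0).T[1::-1])))
ims=cv2.imread('pics/side0.png')
hs=cv2.cvtColor(ims,cv2.COLOR_BGR2HSV)
for u,v in((322,325),(283,375),(335,365),(376,358)):print(hs[v,u],hs[v+12,u])
for j in jars('side',ims): print(*j)
hsv=[h[v,u] for u,v in((463,215),(448,222),(418,256))];print(hsv)
E
```

```text
[429.9 134.6] 289 [428.9 134.9] [ 7.  55.6] [ 835.1 -283.2   67. ]
[462.7 214.1] 372 [462.7 214.1] [20.4 21.3] [ 639.9 -361.2   67. ]
[465.9 252.3] 371 [465.9 252.4] [20.4 21.3] [ 547.4 -367.8   67. ]
[418.3 255.9] 361 [418.3 255.9] [19.5 21.9] [ 537.7 -253.7   67. ]
[333.7 266.2] 137 [333.7 266.2] [12.2 12.5] [510.7 -51.   67. ]
[464.3 299.6] 386 [464.3 299.6] [21.  21.6] [ 434.4 -362.8   67. ]
[[612.89404742 216.27105468 175.        ]
 [565.74466131   3.94293442 175.        ]] [589.31935437 110.10699455 175.        ] 217.50010405453406 77.48010032335772
[589.00800403 110.67652222 166.        ] -12.607214040971284
btn [[507.84513376 -49.85562877 117.        ]]
mat [137.83585859 280.05499439] [  85  233  106   90 7128] ((138.55999755859375, 278.0799865722656), (97.58073425292969, 80.32733154296875), 8.130102157592773) [[478.0784688  438.80327174   3.        ]] [[ 200.60395303  -19.40103482    0.        ]
 [ -32.49172325 -246.6272932     0.        ]
 [-199.50537582   22.28112443    0.        ]]
[ 64 106 154] [ 62  94 106]
[ 65 104 159] [ 26  19 190]
[ 64 106 159] [ 64 110 137]
[ 64 112 148] [ 64  97 100]
[322.2 327.5] 324 [322.2 327.5] [16.9 22.3] [ 540.5 -258.2   67. ]
[376.6 359.1] 394 [376.6 359.1] [18.9 24.5] [ 640.7 -365.    67. ]
[335.5 367.5] 401 [335.4 367.5] [19.6 24.1] [ 548.9 -371.7   67. ]
[281.5 372.1] 383 [281.5 372.1] [18.2 25.1] [ 434.9 -364.1   67. ]
[array([ 63,  74, 169], dtype=uint8), array([62, 64, 76], dtype=uint8), array([ 63,  71, 170], dtype=uint8)]
```

```bash
python3 - <<'E'
from det import *
im=cv2.imread('pics/top0.png');gr=cv2.cvtColor(im,cv2.COLOR_BGR2GRAY)
print(gr[212:245:4,236:290:4])
m2=np.zeros(gr.shape,bool);m2[212:243,234:290]=gr[212:243,234:290]<92
for c,s,l in blobs(m2,60):
    cs,_=cv2.findContours(l.astype(np.uint8),0,1);rc=cv2.minAreaRect(cs[0]);b=cast('top',cv2.boxPoints(rc),218);print('handle',s,rc,b.mean(0),np.linalg.norm(np.diff(b,axis=0),axis=1),np.degrees(np.arctan2(*np.diff(b,axis=0).T[1::-1])))
c=cast('top',[(101,215),(195,226),(183,322),(86,312)],3);print('mat',c,c.mean(0))
print('shaker',cast('top',(514.5,298),135),'tumb',cast('top',[(418.7,210.5),(418,297.5)],93))
T=rotm();print(T, 'yaw y',np.degrees(np.arctan2(T[1,1],T[0,1])))
goto([589,110,280],-12.6)
E
```

```text
[[192 192 192 191 193 191 195 192 192 193 192 194 191 195]
 [190 168 178 192 191 191 192 190 192 192 191 190 191 193]
 [190  89  90  90  88  99 103 110 154 192 191 191 191 189]
 [184  95  95  97  95  95  97  97  99  97 146 178 190 187]
 [187 133  92  91  94  99  97  99 101  99 102 102 129 188]
 [189 187 168 129 129  93  86  91  91  98 100  99 135 188]
 [188 188 189 189 190 155 116 101 119 119  97  84 187 189]
 [188 186 187 188 188 189 192 191 191 190 169 190 190 191]
 [187 189 189 190 189 190 189 191 189 190 190 191 190 193]]
mat [[637.0845412  540.8609318    3.        ]
 [611.43061671 300.48419389   3.        ]
 [369.82286573 323.1704463    3.        ]
 [391.78344514 567.55684903   3.        ]] [502.53036719 433.01810525   3.        ]
shaker [[ 440.41032848 -458.9068331   135.        ]] tumb [[ 643.76022727 -250.66720295   93.        ]
 [ 438.54099229 -248.23481807   93.        ]]
[[-3.85114186e-04  2.95331422e-01  9.55394789e-01]
 [-1.16634100e-03  9.55394078e-01 -2.95331672e-01]
 [-9.99999246e-01 -1.22805253e-03 -2.34786668e-05]] yaw y 72.82257473009008
d [ -48.9 -345.6  530.2] rv [8.542e+01 5.000e-02 6.000e-02]
```

>>> drive_tool(
  rows=[-25,0,0,0,0,0,100,-49,-10,20,2,0,0,100,-49,-40,65,10,0,0,100,-49,-70,110,19,0,0,100,-49,-100,155,28,0,0,100,-49,-132,203,37,0,0,100,-49,-164,252,46,0,0,100,-49,-196,301,55,0,0,100,-49,-228,350,64,0,0,100,-49,-228,350,64,0,0,100],
)

```text
clock: 1.35
eef_pos: [453.4, 272.6, 279.6]
tcp_rot: [-0.284, 1.569, -1.708]
contact_force: [-0.2, 1.0, -0.1]
opening: 0.996
```

```bash
python3 - <<'E'
from det import *
goto([589,110.3,280],-12.6)
E
```

```text
d [ -0.  110.2 180.5] rv [2.106e+01 1.200e-01 1.000e-02]
```

>>> drive_tool(
  rows=[0,25,40,5,0,0,100,0,50,82,10,0,0,80,0,80,130,15,0,0,70,0,110,180,20,0,0,60,0,110,180,20,0,0,60,0,110,180,20,0,0,60],
)

```text
clock: 2.1
eef_pos: [588.0, 111.5, 279.4]
tcp_rot: [-0.572, 1.568, -2.343]
contact_force: [0.8, 0.4, 0.0]
opening: 0.601
```

```bash
python3 - <<'E'
from det import *
goto([589,110.3,205],-12.6)
for n in("side","top"):
    im=grab_frame(n)[...,::-1]; cv2.imwrite(f"pics/{n}1.png",im)
im=cv2.imread('pics/side1.png');cv2.imwrite('pics/s1.png',cv2.resize(im[80:280,220:440],None,fx=3.6,fy=3))
E
```

```text
d [74.4  1.3  0.8] rv [1.12 0.12 0.07]
```

View pics/s1.png

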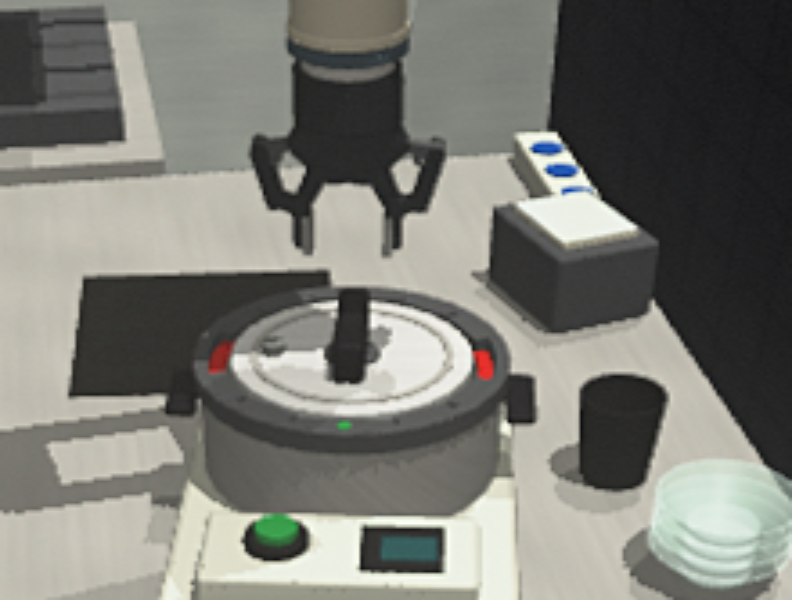

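>>> drive_tool(
  rows=[25,1,1,0,0,0,60,50,1,1,0,0,0,60,72,1,1,0,0,0,60,92,1,1,0,0,0,60,92,1,1,0,0,0,60,92,1,1,0,0,0,60],
)

```text
clock: 2.95
eef_pos: [588.6, 111.6, 188.7]
tcp_rot: [0.107, 1.569, -1.662]
contact_force: [-0.3, 0.1, -0.5]
opening: 0.599
```

```bash
python3 - <<'E'
from det import *
goto([589,110.3,186],-12.6)
im=grab_frame('side')[...,::-1];cv2.imwrite('pics/s2.png',cv2.resize(im[80:280,220:440],None,fx=3.6,fy=3))
E
```

```text
d [2.7 0.7 1.2] rv [ 1.26  0.09 -0.01]
```

View pics/s2.png

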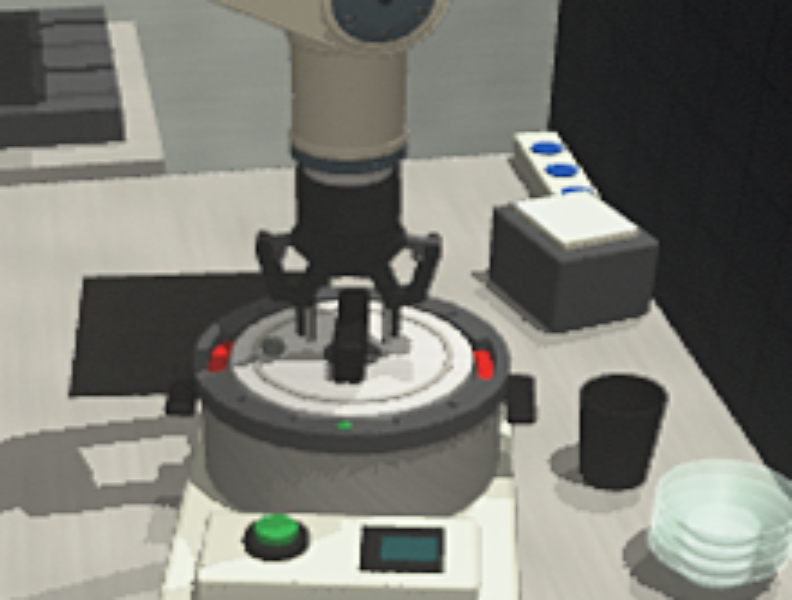

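>>> drive_tool(
  rows=[2,1,1,0,0,0,60,2,1,1,0,0,0,25,2,1,1,0,0,0,15,2,1,1,0,0,0,15,2,1,1,0,0,0,15,2,1,1,0,0,0,15,2,1,1,0,0,0,15],
  newtons=80,
)

```text
clock: 3.88
eef_pos: [590.1, 110.3, 187.2]
tcp_rot: [1.024, 1.569, -0.745]
contact_force: [1.8, -0.3, 5.3]
opening: 0.268
```

```bash
python3 - <<'E'
from det import *
goto([589,110.3,186],-12.6);print(r.sense()['contact_force'],r.sense()['wrist_torque'])
E
```

```text
d [ 1.2 -1.   0.2] rv [ 1.24  0.06 -0.1 ]
[ 1.82699271 -0.29692349  5.29225548] [-0.17987394 -0.45837377  0.0152934 ]
```

>>> drive_tool(
  rows=[3,0,0,0,0,0,15,6,0,0,0,0,0,15,6.5,0,0,0,0,0,15,6.5,0,0,0,0,0,15],
)

```text
clock: 4.38
eef_pos: [590.3, 110.3, 181.3]
tcp_rot: [1.206, 1.568, -0.564]
contact_force: [0.9, -1.1, 9.4]
opening: 0.27
```

>>> drive_tool(
  rows=[0.5,0,0,-9,0,0,15,0.5,0,0,-18,0,0,15,0.5,0,0,-27,0,0,15,0.5,0,0,-36,0,0,15,0.5,0,0,-45,0,0,15,0.5,0,0,-54,0,0,15,0.5,0,0,-63,0,0,15,0.5,0,0,-72,0,0,15,0.5,0,0,-81,0,0,15,0.5,0,0,-86,0,0,15],
)

```text
clock: 5.62
eef_pos: [590.4, 110.2, 181.4]
tcp_rot: [-0.338, 1.568, -0.602]
contact_force: [-0.3, -1.3, 10.1]
opening: 0.265
```

```bash
python3 - <<'E'
from det import *
goto([590.3,110.3,186],77.4);print(r.sense()['contact_force'],r.sense()['wrist_torque'])
im=grab_frame('side')[...,::-1];cv2.imwrite('pics/s3.png',cv2.resize(im[80:280,220:440],None,fx=3.6,fy=3))
E
```

```text
d [-4.6  0.1 -0.1] rv [-2.53  0.15  0.06]
[-0.3461332  -1.27777591 10.06950042] [-0.42149929  0.17717289 -0.04036065]
```

View pics/s3.png

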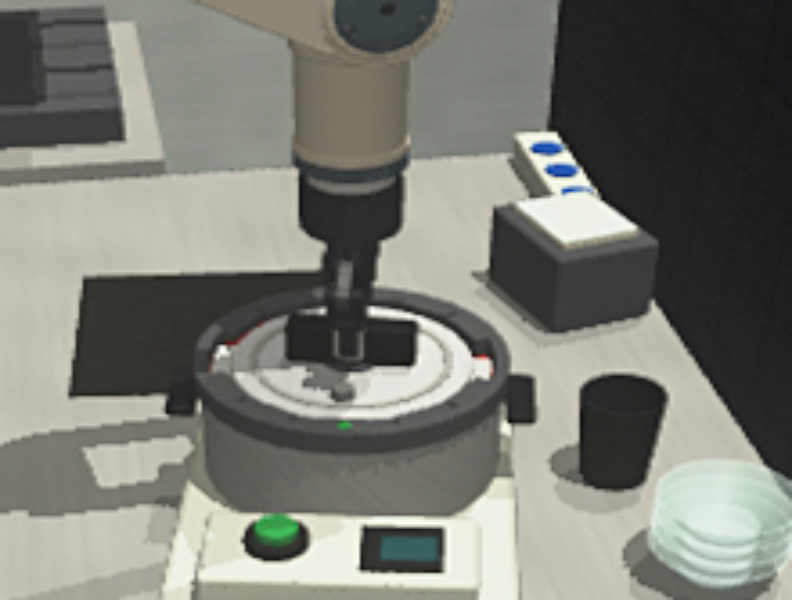

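>>> drive_tool(
  rows=[0,0,0,-2.5,0,0,15,0,0,0,-2.5,0,0,15,-4,0,0,-2.5,0,0,15,-8,0,0,-2.5,0,0,15,-12,0,0,-2.5,0,0,15],
)

```text
clock: 6.3
eef_pos: [589.7, 110.1, 192.9]
tcp_rot: [-0.935, 1.569, -1.151]
contact_force: [-0.2, -0.5, -4.8]
opening: 0.269
```

>>> drive_tool(
  rows=[-6,0,0,0,0,0,15,-12,0,0,0,0,0,15,-20,0,0,0,0,0,15,-35,0,0,0,0,0,15,-55,0,0,0,0,0,15,-75,0,0,0,0,0,15,-75,0,0,0,0,0,15],
)

```text
clock: 7.18
eef_pos: [590.8, 110.4, 270.3]
tcp_rot: [0.015, 1.566, -0.202]
contact_force: [-0.3, -0.2, -4.5]
opening: 0.27
```

```bash
python3 - <<'E'
from det import *
print(r.sense()['qpos'])
goto([502.5,433,265],77.4);print(r.sense()['contact_force'],r.sense()['wrist_torque'])
goto([502.5,433,265],110);
im=grab_frame('side')[...,::-1];cv2.imwrite('pics/s4.png',cv2.resize(im[80:280,220:440],None,fx=3.6,fy=3))
E
```

```text
[ 0.18333313  0.27924082  1.64757436 -0.00194292  1.2102929  -1.16992964]
d [   4.5  296.  -155.7] rv [ 0.18  0.28 -0.  ]
[-0.32389249 -0.16494888 -4.5145242 ] [-0.00431539  0.00592579  0.04135045]
d [   4.5  296.  -155.7] rv [-32.42   0.27   0.07]
```

View pics/s4.png

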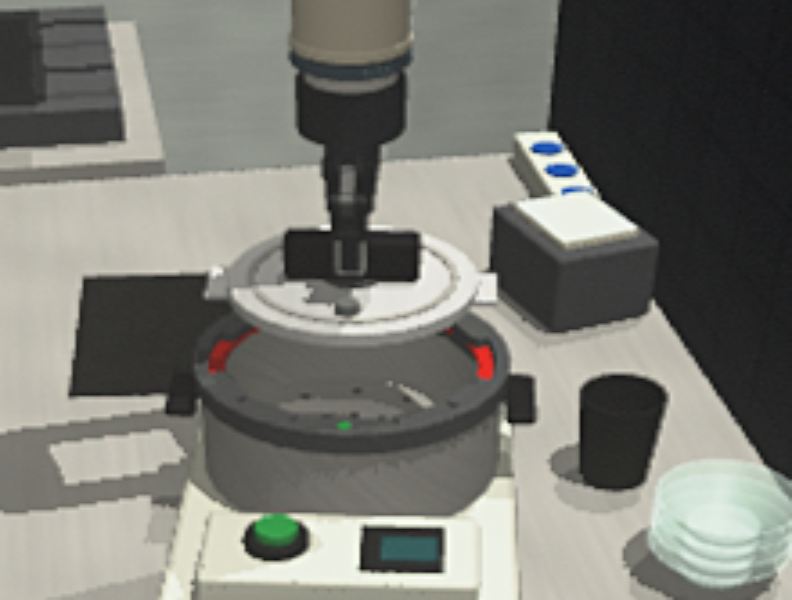

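>>> drive_tool(
  rows=[0,15,-8,0,0,0,15,0,50,-26,0,0,0,15,0,90,-47,0,0,0,15,0,130,-68,0,0,0,15,0,170,-90,0,0,0,15,0,210,-111,0,0,0,15,0,250,-132,0,0,0,15,0,280,-147,0,0,0,15,0,296,-156,0,0,0,15,0,296,-156,0,0,0,15],
)

```text
clock: 8.48
eef_pos: [500.5, 433.8, 267.4]
tcp_rot: [-0.685, 1.568, -0.9]
contact_force: [-0.1, -0.9, -5.2]
opening: 0.269
```

>>> drive_tool(
  rows=[40,0,0,0,0,0,15,80,0,0,0,0,0,15,120,0,0,0,0,0,15,160,0,0,0,0,0,15,200,0,0,0,0,0,15,220,0,0,0,0,0,15,230,0,0,0,0,0,15,230,0,0,0,0,0,15],
)

```text
clock: 9.48
eef_pos: [501.2, 433.2, 37.7]
tcp_rot: [-0.595, 1.568, -0.811]
contact_force: [0.0, -0.7, -3.6]
opening: 0.264
```

```bash
python3 - <<'E'
from det import *
goto([502.5,433,28.5],77.4);print(r.sense()['contact_force'],r.sense()['wrist_torque'])
im=grab_frame('top')[...,::-1];cv2.imwrite('pics/t4.png',im)
E
```

```text
d [9.2 0.1 1.3] rv [0.26 0.13 0.09]
[ 1.03468232e-03 -6.66821852e-01 -3.56863614e+00] [ 0.00994166 -0.02043162  0.02673165]
```

View pics/t4.png

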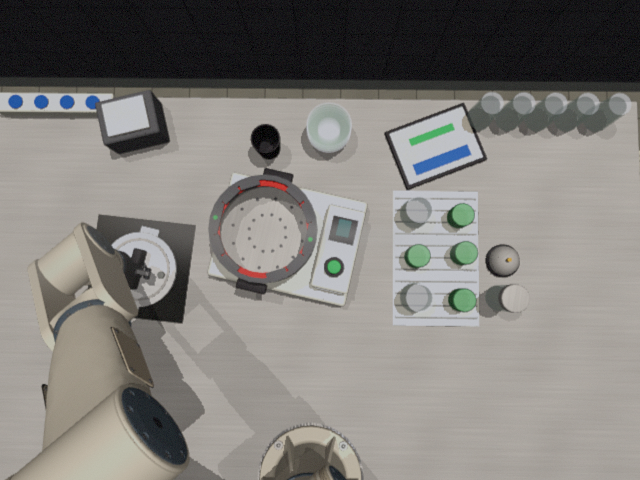

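>>> drive_tool(
  rows=[4,0,1,0,0,0,15,7,0,1,0,0,0,15,8.5,0,1,0,0,0,15,9.5,0,1,0,0,0,15,9.5,0,1,0,0,0,15],
)

```text
clock: 10.15
eef_pos: [502.5, 433.4, 28.9]
tcp_rot: [-0.25, 1.568, -0.465]
contact_force: [-0.2, -0.7, -3.0]
opening: 0.268
```

>>> drive_tool(
  rows=[0.5,0,0,0,0,0,15,0.8,0,0,0,0,0,28,0.5,0,0,0,0,0,40,0,0,0,0,0,0,60,0,0,0,0,0,0,60,-10,0,0,0,0,0,60,-30,0,0,0,0,0,60,-60,0,0,0,0,0,60,-100,0,0,0,0,0,60,-140,0,0,0,0,0,60],
)

```text
clock: 11.4
eef_pos: [502.3, 433.7, 171.8]
tcp_rot: [0.085, 1.567, -0.13]
contact_force: [0.7, 0.3, -0.3]
opening: 0.604
```

```bash
python3 - <<'E'
from det import *
print(r.sense()['qpos'])
im=grab_frame('top')[...,::-1].copy();cv2.imwrite('pics/t5.png',im)
for j in jars('top',im): print(*j)
E
```

```text
[ 0.71145123  0.46721624  1.59973651 -0.00318432  1.07214205 -0.642533  ]
[424.6 136.7] 186 [424.4 136.7] [ 7.1 31.2] [ 829.6 -270.2   67. ]
[462.7 214.1] 372 [462.7 214.1] [20.5 21.3] [ 639.9 -361.2   67. ]
[465.9 252.3] 373 [465.9 252.3] [20.4 21.5] [ 547.5 -367.8   67. ]
[418.2 256.1] 351 [418.2 256.1] [18.9 22.1] [ 537.2 -253.4   67. ]
[333.7 266.2] 137 [333.7 266.2] [12.2 12.5] [510.7 -51.   67. ]
[464.3 299.7] 388 [464.4 299.7] [21.1 21.6] [ 434.3 -362.8   67. ]
```

```bash
python3 - <<'E'
from det import *
print(cast('top',(503,261),29))
goto([538,-254,150],90)
E
```

```text
[[ 529.66915207 -468.42490219   29.        ]]
d [  25.  -666.7  179.9] rv [-12.33   0.51  -0.31]
```

View pics/t5.png

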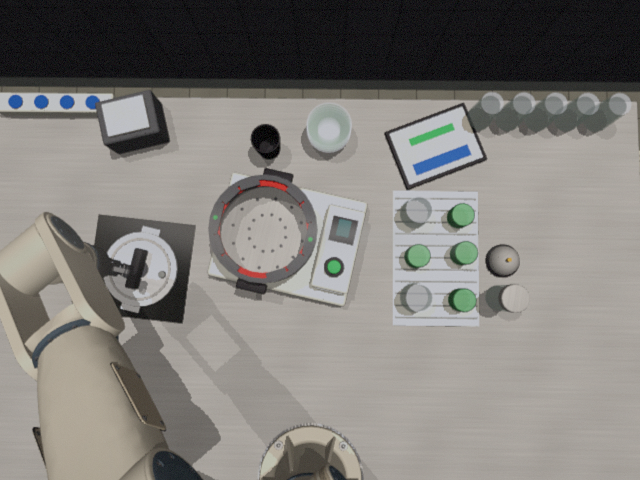

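Lid rests on the mat (lid about (142,270), lugs at (150,233) and (128,305)); pot open. On to the first jar.

>>> drive_tool(
  rows=[-40,-10,3,0,0,0,60,-70,-50,14,-1,0,0,60,-70,-100,27,-2,0,0,60,-70,-150,41,-3,0,0,60,-70,-205,55,-4,0,0,60,-70,-260,70,-5,0,0,60,-70,-315,85,-6,0,0,60,-70,-370,100,-7,0,0,70,-70,-425,115,-8,0,0,80,-70,-480,130,-9,0,0,80],
)

```text
clock: 12.7
eef_pos: [528.3, -63.3, 247.4]
tcp_rot: [0.402, 1.558, 0.344]
contact_force: [0.5, 0.3, -0.5]
opening: 0.801
```

```bash
python3 - <<'E'
from det import *
goto([538,-254,150],90)
E
```

```text
d [  96.7 -190.3   19.5] rv [-3.3   0.67 -0.26]
```

>>> drive_tool(
  rows=[0,-45,5,-1,0,0,80,0,-90,10,-2,0.3,0,80,20,-140,14,-3,0.7,0,80,50,-175,18,-3.3,0.7,-0.3,80,96,-190,19.5,-3.3,0.7,-0.3,80,96,-190,19.5,-3.3,0.7,-0.3,80,96,-190,19.5,-3.3,0.7,-0.3,80],
)

```text
clock: 13.58
eef_pos: [538.7, -253.5, 152.5]
tcp_rot: [-0.929, 1.569, -0.929]
contact_force: [0.6, 0.3, 0.7]
opening: 0.8
```

```bash
python3 - <<'E'
from det import *
im=grab_frame('side')[...,::-1].copy();cv2.imwrite('pics/s6.png',cv2.resize(im[200:440,220:440],None,fx=2.5,fy=2.5))
for j in jars('side',im): print(*j)
im=grab_frame('top')[...,::-1].copy();cv2.imwrite('pics/t6.png',im)
for j in jars('top',im): print(*j)
goto([538,-254,38],90)
E
```

```text
[322.2 327.5] 327 [322.2 327.5] [17.1 22.3] [ 540.4 -258.4   67. ]
[376.7 359.2] 399 [376.7 359.1] [19.1 24.6] [ 640.7 -365.3   67. ]
[335.4 367.7] 414 [335.4 367.7] [20.  24.4] [ 548.7 -372.1   67. ]
[281.6 372. ] 387 [281.6 372. ] [18.2 25.4] [ 435.1 -363.9   67. ]
[430.7 134.3] 301 [429.7 134.6] [ 7.1 57. ] [ 835.9 -285.    67. ]
[465.2 208.2] 114 [465.3 208.2] [ 7.  19.2] [ 654.2 -367.4   67. ]
[333.8 266.1] 134 [333.8 266.1] [11.9 12.6] [510.9 -51.3  67. ]
[460.2 298.1] 206 [460.2 298.1] [11.8 21.3] [ 437.9 -353.1   67. ]
d [115.   -0.4  -1.5] rv [0.05 0.13 0.11]
```

View pics/s6.png

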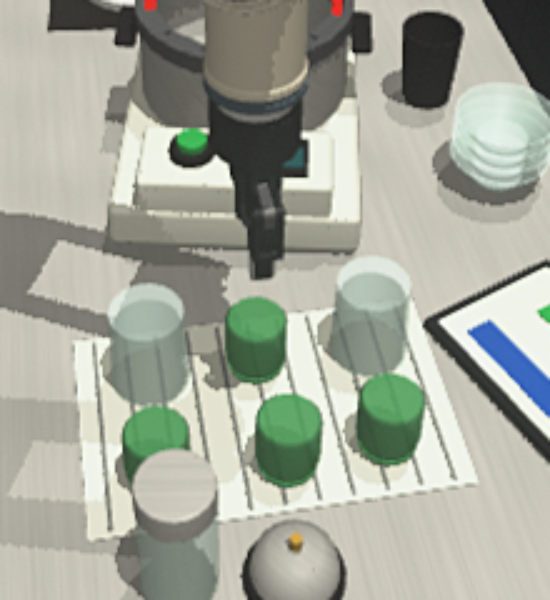

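>>> drive_tool(
  rows=[30,-1,-1,0,0,0,80,60,-1,-1,0,0,0,80,90,-1,-1,0,0,0,80,108,-1,-1,0,0,0,80,115,-1,-1,0,0,0,80,115,-1,-1,0,0,0,80,115,-1,-1,0,0,0,60,115,-1,-1,0,0,0,60,115,-1,-1,0,0,0,60,115,-1,-1,0,0,0,60],
  newtons=30,
)

```text
clock: 14.92
eef_pos: [539.3, -255.0, 39.2]
tcp_rot: [-0.575, 1.566, -0.574]
contact_force: [-0.9, 0.2, 6.6]
opening: 0.67
```

```bash
python3 - <<'E'
from det import *
goto([589+52,110.4,260],90);print(r.sense()['contact_force'])
im=grab_frame('side')[...,::-1].copy();cv2.imwrite('pics/s7.png',cv2.resize(im[200:440,220:440],None,fx=2.5,fy=2.5))
E
```

```text
d [-221.3  364.8  102.8] rv [0.04 0.24 0.16]
[-0.88510847  0.20797659  6.56175966]
```

View pics/s7.png

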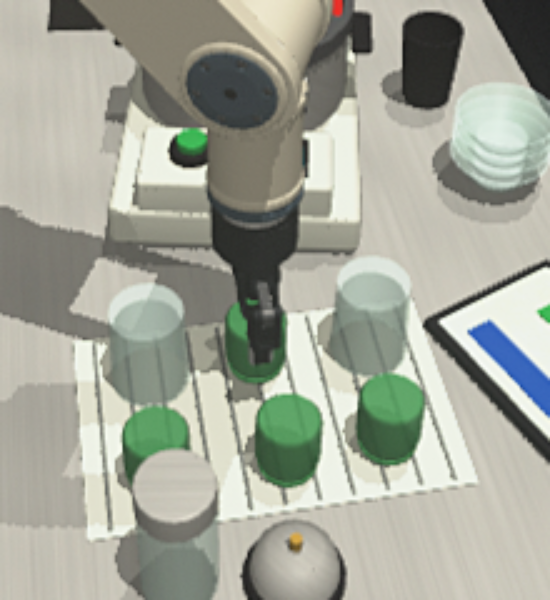

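>>> drive_tool(
  rows=[-20,0,0,0,0,0,60,-60,0,0,0,0,0,60,-110,0,0,0,0,0,60,-160,0,0,0,0,0,60,-205,10,5,0,0,0,60,-221,50,15,0,0,0,60,-221,95,28,0,0,0,60,-221,140,42,0,0,0,60,-221,185,55,0,0,0,60,-221,230,67,0,0,0,60],
)

```text
clock: 16.23
eef_pos: [605.3, -22.9, 260.1]
tcp_rot: [-0.566, 1.566, -0.566]
contact_force: [0.4, 0.8, -1.4]
opening: 0.666
```

```bash
python3 - <<'E'
from det import *
goto([589+52,110.4,250],90);print(r.sense()['contact_force'])
E
```

```text
d [  9.9 133.4  35.7] rv [0.03 0.25 0.16]
[ 0.43657413  0.77190992 -1.43626981]
```

>>> drive_tool(
  rows=[0,40,11,0,0,0,60,0,80,22,0,0,0,60,0,115,31,0,0.2,0.1,60,0,133,36,0,0.2,0.1,60,0,133,36,0,0.2,0.1,60,10,133,36,0,0.2,0.1,60,10,133,36,0,0.2,0.1,60],
)

```text
clock: 17.1
eef_pos: [640.4, 108.7, 248.7]
tcp_rot: [-2.2, 1.569, -2.201]
contact_force: [0.0, 0.9, -1.6]
opening: 0.67
```

```bash
python3 - <<'E'
from det import *
goto([589+52,110.4,112],90);print(r.sense()['contact_force'])
im=grab_frame('side')[...,::-1].copy();cv2.imwrite('pics/s8.png',cv2.resize(im[80:280,220:440],None,fx=3.6,fy=3))
E
```

```text
d [136.6   1.9   0.7] rv [-0.03 -0.07  0.09]
[ 0.04683299  0.86609118 -1.59732681]
```

View pics/s8.png

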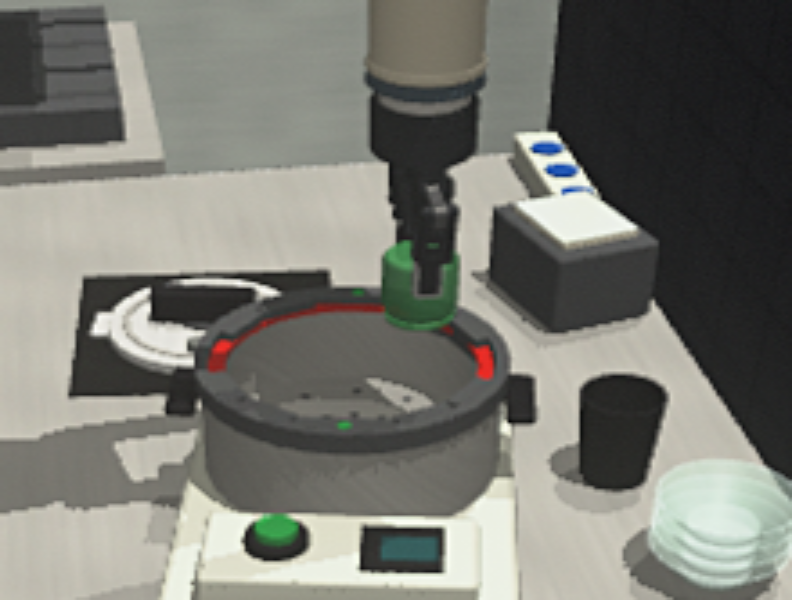

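>>> drive_tool(
  rows=[20,1.5,0,0,0,0,60,45,1.5,0,0,0,0,60,70,1.5,0,0,0,0,60,95,1.5,0,0,0,0,60,115,1.5,0,0,0,0,60,128,1.5,0,0,0,0,60,133,1.5,0,0,0,0,60,133,1.5,0,0,0,0,60],
)

```text
clock: 18.15
eef_pos: [640.9, 110.2, 116.3]
tcp_rot: [-1.715, 1.569, -1.716]
contact_force: [0.0, 0.4, -1.2]
opening: 0.67
```

>>> drive_tool(
  rows=[2,0,0,0,0,0,60,4,0,0,0,0,0,60,5,0,0,0,0,0,60,5,0,0,0,0,0,60],
)

```text
clock: 18.65
eef_pos: [640.8, 110.3, 111.4]
tcp_rot: [-1.698, 1.569, -1.699]
contact_force: [-0.6, 0.3, -1.9]
opening: 0.665
```

>>> drive_tool(
  rows=[1,0,0,0,0,0,60,1.5,0,0,0,0,0,60,2,0,0,0,0,0,60],
)

```text
clock: 19.02
eef_pos: [641.0, 110.3, 110.3]
tcp_rot: [-1.477, 1.569, -1.478]
contact_force: [-4.8, -0.7, 11.3]
opening: 0.67
```

>>> drive_tool(
  rows=[-0.5,0,0,0,0,0,68,-0.5,0,0,0,0,0,75,-0.5,0,0,0,0,0,80,-0.5,0,0,0,0,0,80,-15,0,0,0,0,0,80,-40,0,0,0,0,0,80,-75,0,0,0,0,0,80,-110,0,0,0,0,0,80,-140,0,0,0,0,0,80,-140,0,0,0,0,0,80],
)

```text
clock: 20.27
eef_pos: [642.6, 110.8, 254.3]
tcp_rot: [-0.052, 1.565, -0.052]
contact_force: [0.3, 0.7, -0.7]
opening: 0.804
```

```bash
python3 - <<'E'
from det import *
im=grab_frame('side')[...,::-1].copy();cv2.imwrite('pics/s9.png',cv2.resize(im[80:280,220:440],None,fx=3.6,fy=3))
for j in jars('side',im): print(*j)
im=grab_frame('top')[...,::-1].copy();cv2.imwrite('pics/t9.png',im)
for j in jars('top',im): print(*j)
goto([640,-361,250],90)
E
```

```text
[335.4 207.4] 168 [335.4 207.4] [10.9 17.4] [663.8 204.9  67. ]
[376.6 359.1] 397 [376.7 359.1] [19.  24.6] [ 640.7 -365.2   67. ]
[335.4 367.5] 403 [335.4 367.5] [19.6 24.1] [ 548.8 -371.7   67. ]
[281.5 372. ] 381 [281.5 372. ] [18.1 25.2] [ 434.9 -364.    67. ]
[422.3 137.9] 148 [422.  137.7] [ 7.  28.3] [ 826.7 -264.5   67. ]
[462.8 214.1] 370 [462.8 214.1] [20.5 21.2] [ 639.8 -361.3   67. ]
[259.  211.9] 92 [259.  211.8] [ 8.9 12.8] [640.2 131.1  67. ]
[465.9 252.3] 374 [465.9 252.3] [20.5 21.4] [ 547.6 -367.9   67. ]
[333.6 266.5] 124 [333.6 266.5] [11.5 11.9] [509.9 -50.7  67. ]
[464.3 299.6] 386 [464.3 299.6] [21.  21.6] [ 434.4 -362.8   67. ]
d [   1.4 -471.5   -0.6] rv [-0.03  0.04  0.07]
```

View pics/s9.png

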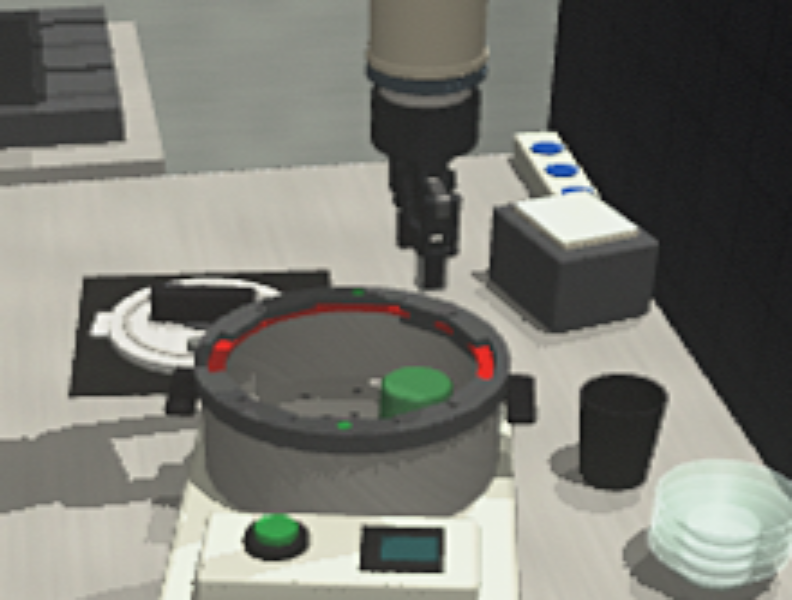

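>>> drive_tool(
  rows=[0,-30,0,0,0,0,80,0,-75,0,0,0,0,80,0,-125,0,0,0,0,80,0,-180,0,0,0,0,80,0,-235,0,0,0,0,80,0,-290,0,0,0,0,80,0,-345,0,0,0,0,80,0,-395,0,0,0,0,80,20,-440,0,0,0,0,80,60,-471.5,-0.5,0,0,0,80],
)

```text
clock: 21.62
eef_pos: [640.3, -363.6, 191.1]
tcp_rot: [-0.794, 1.567, -0.795]
contact_force: [-0.1, 0.3, 0.7]
opening: 0.804
```

>>> drive_tool(
  rows=[40,0,0,0,0,0,80,40,0,0,0,0,0,80],
)

```text
clock: 21.88
eef_pos: [637.3, -362.6, 146.1]
tcp_rot: [2.763, 1.565, 2.76]
contact_force: [0.4, -0.2, 0.4]
opening: 0.801
```

```bash
python3 - <<'E'
from det import *
im=grab_frame('side')[...,::-1].copy();cv2.imwrite('pics/s10.png',cv2.resize(im[200:440,220:440],None,fx=2.5,fy=2.5))
for j in jars('side',im): print(*j)
goto([640,-361,39],90)
E
```

```text
[376.7 359.1] 398 [376.7 359.1] [19.  24.7] [ 640.7 -365.2   67. ]
[335.5 367.2] 416 [335.5 367.2] [20.4 24. ] [ 549.1 -371.    67. ]
[281.5 372.1] 386 [281.5 372.1] [18.3 25.3] [ 434.9 -364.1   67. ]
d [110.    1.9   1.1] rv [-0.11 -0.09 -0.  ]
```

View pics/s10.png

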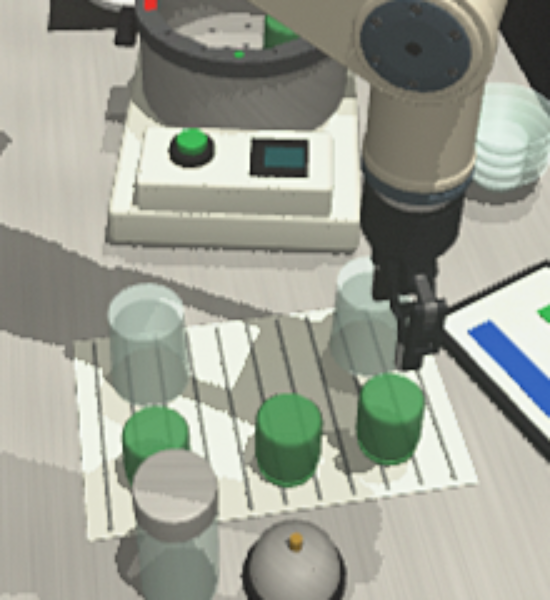

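>>> drive_tool(
  rows=[30,1,1,0,0,0,80,60,1.5,1,0,0,0,80,90,1.5,1,0,0,0,80,105,1.5,1,0,0,0,80,110,1.5,1,0,0,0,80,110,1.5,1,0,0,0,80,110,1.5,1,0,0,0,60,110,1.5,1,0,0,0,60,110,1.5,1,0,0,0,60,110,1.5,1,0,0,0,60],
)

```text
clock: 23.18
eef_pos: [640.8, -362.0, 40.7]
tcp_rot: [-1.101, 1.57, -1.103]
contact_force: [-0.6, 0.5, 6.2]
opening: 0.664
```

>>> drive_tool(
  rows=[-20,0,0,0,0,0,60,-60,0,0,0,0,0,60,-110,0,0,0,0,0,60,-160,0,0,0,0,0,60,-200,10,-2,0,0,0,60,-221,50,-12,0,0,0,60,-221,95,-22,0,0,0,60,-221,140,-31,0,0,0,60,-221,185,-41,0,0,0,60,-221,230,-51,0,0,0,60],
)

```text
clock: 24.42
eef_pos: [589.6, -130.2, 262.8]
tcp_rot: [-0.647, 1.569, -0.649]
contact_force: [-0.2, 1.5, -1.8]
opening: 0.667
```

```bash
python3 - <<'E'
from det import *
goto([589-52,110.4,250],90);print(r.sense()['contact_force'])
E
```

```text
d [ 12.4 240.5 -53.1] rv [-0.13  0.1   0.07]
[-0.19172031  1.48054    -1.78342254]
```

>>> drive_tool(
  rows=[0,40,-9,0,0,0,60,0,85,-19,0,0,0,60,0,130,-29,0,0,0,60,0,175,-39,0,0,0,60,0,215,-48,0,0,0,60,0,240.5,-53,0,0,0,60,0,240.5,-53,0,0,0,60,10,240.5,-53,0,0,0,60,10,240.5,-53,0,0,0,60],
)

```text
clock: 25.55
eef_pos: [536.6, 109.3, 251.5]
tcp_rot: [-1.547, 1.569, -1.55]
contact_force: [-0.7, -0.5, -1.5]
opening: 0.669
```

```bash
python3 - <<'E'
from det import *
goto([589-52,110.4,112],90);print(r.sense()['contact_force'])
E
```

```text
d [139.5   1.4   0.4] rv [-0.18  0.    0.11]
[-0.74820487 -0.47317244 -1.49120898]
```

>>> drive_tool(
  rows=[20,1,0,0,0,0,60,45,1,0,0,0,0,60,70,1,0,0,0,0,60,95,1,0,0,0,0,60,118,1,0,0,0,0,60,130,1,0,0,0,0,60,135,1,0,0,0,0,60,137,1,0,0,0,0,60,138,1,0,0,0,0,60,139,1,0,0,0,0,60],
)

```text
clock: 26.8
eef_pos: [536.9, 110.1, 113.0]
tcp_rot: [-1.055, 1.569, -1.058]
contact_force: [-0.4, 0.1, -1.4]
opening: 0.668
```

>>> drive_tool(
  rows=[0.7,0,0,0,0,0,60,1.2,0,0,0,0,0,60,1.5,0,0,0,0,0,60],
)

```text
clock: 27.18
eef_pos: [537.0, 110.2, 111.7]
tcp_rot: [-0.913, 1.569, -0.916]
contact_force: [-0.9, -0.6, 3.4]
opening: 0.667
```

>>> drive_tool(
  rows=[0,0,0,0,0,0,68,0,0,0,0,0,0,75,0,0,0,0,0,0,80,0,0,0,0,0,0,80,-15,0,0,0,0,0,80,-40,0,0,0,0,0,80,-75,0,0,0,0,0,80,-110,0,0,0,0,0,80,-140,0,0,0,0,0,80,-140,0,0,0,0,0,80],
)

```text
clock: 28.42
eef_pos: [538.4, 110.7, 255.1]
tcp_rot: [-0.071, 1.564, -0.074]
contact_force: [-0.1, 0.7, -0.1]
opening: 0.798
```

```bash
python3 - <<'E'
from det import *
im=grab_frame('side')[...,::-1].copy();cv2.imwrite('pics/s11.png',cv2.resize(im[80:280,220:440],None,fx=3.6,fy=3))
for j in jars('side',im): print(*j)
im=grab_frame('top')[...,::-1].copy();cv2.imwrite('pics/t11.png',im)
for j in jars('top',im): print(*j)
goto([547.5,-368,250],0)
goto([547.5,-368,250],45)
E
```

```text
[335.4 207.4] 167 [335.4 207.4] [10.8 17.3] [663.7 205.   67. ]
[298.9 210.6] 153 [299.  210.7] [ 9.8 17.6] [551.6 206.9  67. ]
[335.5 367.5] 401 [335.4 367.5] [19.6 24.1] [ 548.9 -371.7   67. ]
[281.5 372.1] 382 [281.5 372.1] [18.2 25.2] [ 434.9 -364.    67. ]
[424.9 136.6] 106 [424.8 136.7] [ 7.3 18.3] [ 829.9 -270.9   67. ]
[465.9 252.3] 372 [465.9 252.3] [20.3 21.5] [ 547.5 -367.7   67. ]
[333.7 266.2] 135 [333.7 266.2] [12.2 12.3] [510.6 -50.9  67. ]
[464.3 299.7] 385 [464.4 299.7] [21.  21.5] [ 434.4 -362.8   67. ]
d [   2.8 -478.3   12.2] rv [ 8.982e+01  1.500e-01 -2.000e-02]
d [   2.8 -478.3   12.2] rv [4.482e+01 1.400e-01 4.000e-02]
```

View pics/s11.png

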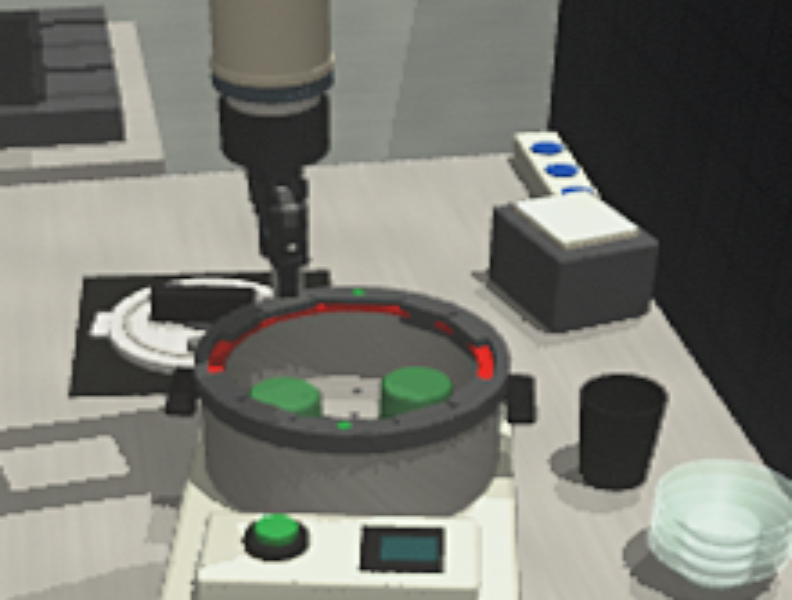

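>>> drive_tool(
  rows=[0,-30,1,8,0,0,80,0,-75,2,17,0,0,80,0,-125,3,26,0,0,80,0,-180,4,35,0,0,80,0,-235,6,44,0,0,80,0,-290,7,53,0,0,80,0,-345,9,62,0,0,80,0,-395,10,71,0,0,80,10,-440,11,80,0,0,80,30,-478,12,90,0,0,80],
)

```text
clock: 29.78
eef_pos: [546.9, -369.5, 221.7]
tcp_rot: [0.874, 1.569, -0.706]
contact_force: [0.1, 0.1, 0.0]
opening: 0.8
```

>>> drive_tool(
  rows=[40,0,0,0,0,0,80,80,0,0,0,0,0,80,80,0,0,0,0,0,80],
)

```text
clock: 30.15
eef_pos: [544.2, -367.8, 137.3]
tcp_rot: [-2.131, 1.564, 2.572]
contact_force: [0.0, -0.6, 1.0]
opening: 0.8
```

```bash
python3 - <<'E'
from det import *
im=grab_frame('side')[...,::-1].copy();cv2.imwrite('pics/s12.png',cv2.resize(im[200:440,220:440],None,fx=2.5,fy=2.5))
for j in jars('side',im): print(*j)
goto([548,-368,39],0)
E
```

```text
[335.4 367.7] 409 [335.4 367.7] [20. 24.] [ 548.8 -372.1   67. ]
[281.6 371.8] 396 [281.6 371.8] [18.7 25.3] [ 435.1 -363.5   67. ]
d [100.9   2.4  -0.7] rv [-0.53 -0.07  0.12]
```

View pics/s12.png

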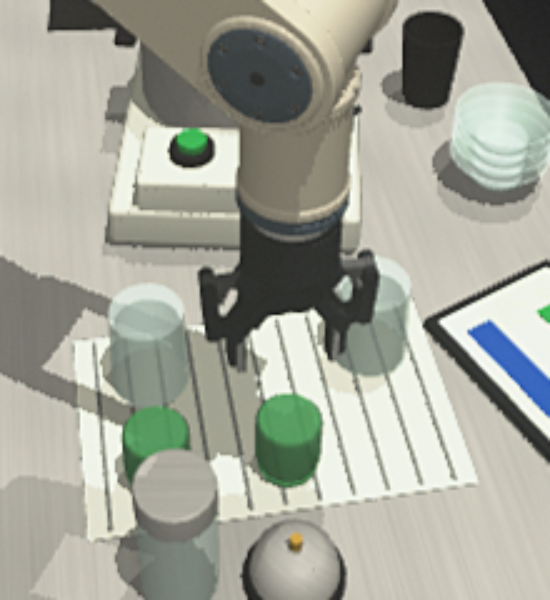

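>>> drive_tool(
  rows=[25,1.5,-0.5,0,0,0,80,50,2,-0.5,0,0,0,80,80,2,-0.5,0,0,0,80,97,2,-0.5,0,0,0,80,101,2,-0.5,0,0,0,80,101,2,-0.5,0,0,0,80,101,2,-0.5,0,0,0,60,101,2,-0.5,0,0,0,60,101,2,-0.5,0,0,0,60,101,2,-0.5,0,0,0,60],
)

```text
clock: 31.45
eef_pos: [548.4, -368.7, 40.4]
tcp_rot: [-1.698, 1.57, 3.005]
contact_force: [-1.2, 1.2, 5.9]
opening: 0.668
```

```bash
python3 - <<'E'
from det import *
goto([589,110.4-52,260],0)
goto([589,110.4+52,260],0)
E
```

```text
d [-219.6   36.5 -427.5] rv [-0.54 -0.    0.02]
d [-219.6   35.5 -531.5] rv [-0.54 -0.    0.02]
```

>>> drive_tool(
  rows=[-20,0,0,0,0,0,60,-60,0,0,0,0,0,60,-110,0,0,0,0,0,60,-160,0,0,0,0,0,60,-205,1,-12,0,0,0,60,-220,4,-55,0,0,0,60,-220,7,-105,0,0,0,60,-220,11,-155,0,0,0,60,-220,14,-205,0,0,0,60,-220,17,-255,0,0,0,60],
)

```text
clock: 32.7
eef_pos: [567.7, -112.3, 261.9]
tcp_rot: [1.4, 1.57, -0.18]
contact_force: [0.6, 0.8, -1.2]
opening: 0.67
```

```bash
python3 - <<'E'
from det import *
goto([589,110.4+52,250],0)
E
```

```text
d [  11.9   18.7 -274.9] rv [-0.55  0.01 -0.06]
```

>>> drive_tool(
  rows=[0,3,-40,0,0,0,60,0,6,-85,0,0,0,60,0,9,-130,0,0,0,60,0,12,-175,0,0,0,60,0,15,-220,0,0,0,60,0,18,-255,0,0,0,60,0,18.7,-275,-0.5,0,0,60,0,18.7,-275,-0.5,0,0,60,10,18.7,-275,-0.5,0,0,60,10,18.7,-275,-0.5,0,0,60],
)

```text
clock: 33.95
eef_pos: [588.3, 161.2, 250.7]
tcp_rot: [-0.708, 1.569, -2.281]
contact_force: [0.4, 0.9, -0.9]
opening: 0.668
```

```bash
python3 - <<'E'
from det import *
goto([589,110.4+52,112],0)
E
```

```text
d [138.7   0.8  -1.4] rv [-0.11  0.06  0.05]
```

>>> drive_tool(
  rows=[20,1,-1,0,0,0,60,45,1,-1,0,0,0,60,70,1,-1,0,0,0,60,95,1,-1,0,0,0,60,118,1,-1,0,0,0,60,130,1,-1,0,0,0,60,135,1,-1,0,0,0,60,137,1,-1,0,0,0,60,138,1,-1,0,0,0,60,139,1,-1,0,0,0,60],
)

```text
clock: 35.2
eef_pos: [589.5, 162.1, 112.3]
tcp_rot: [0.084, 1.57, -1.489]
contact_force: [-0.5, -0.4, -1.1]
opening: 0.667
```

>>> drive_tool(
  rows=[0.5,0,0,0,0,0,60,0.9,0,0,0,0,0,60,1,0,0,0,0,0,60],
)

```text
clock: 35.58
eef_pos: [589.6, 162.2, 111.4]
tcp_rot: [0.269, 1.57, -1.303]
contact_force: [0.2, 0.4, 1.0]
opening: 0.667
```

>>> drive_tool(
  rows=[0,0,0,0,0,0,68,0,0,0,0,0,0,75,0,0,0,0,0,0,80,0,0,0,0,0,0,80,-15,0,0,0,0,0,80,-40,0,0,0,0,0,80,-75,0,0,0,0,0,80,-110,0,0,0,0,0,80,-140,0,0,0,0,0,80,-140,0,0,0,0,0,80],
)

```text
clock: 36.83
eef_pos: [591.2, 162.7, 255.3]
tcp_rot: [1.697, 1.565, 0.125]
contact_force: [0.2, 0.2, -0.2]
opening: 0.798
```

```bash
python3 - <<'E'
from det import *
im=grab_frame('side')[...,::-1].copy();cv2.imwrite('pics/s13.png',im)
for j in jars('side',im): print(*j)
im=grab_frame('top')[...,::-1].copy();cv2.imwrite('pics/t13.png',im)
for j in jars('top',im): print(*j)
goto([434.4,-363,250],0)
E
```

```text
[314.  198.9] 151 [314.  198.9] [10.  16.7] [606.7 261.5  67. ]
[335.4 207.4] 167 [335.4 207.4] [10.8 17.3] [663.7 205.   67. ]
[298.3 210.6] 137 [298.4 210.7] [10.  15.9] [549.6 207.3  67. ]
[281.5 372.1] 383 [281.5 372.1] [18.2 25.1] [ 434.9 -364.1   67. ]
[426.2 136.3] 150 [426.  136.4] [ 6.9 26.8] [ 830.6 -274.2   67. ]
[264.3 207.4] 404 [264.3 207.4] [21.4 22.2] [651.4 118.6  67. ]
[263.6 252.7] 407 [263.6 252.7] [21.6 22.1] [541.3 118.   67. ]
[333.7 266.2] 134 [333.7 266.2] [12.1 12.3] [510.7 -51.   67. ]
[464.4 299.7] 386 [464.4 299.6] [21.1 21.5] [ 434.4 -362.9   67. ]
d [   2.1 -154.2  525.5] rv [-0.1   0.03 -0.06]
```

View pics/s13.png

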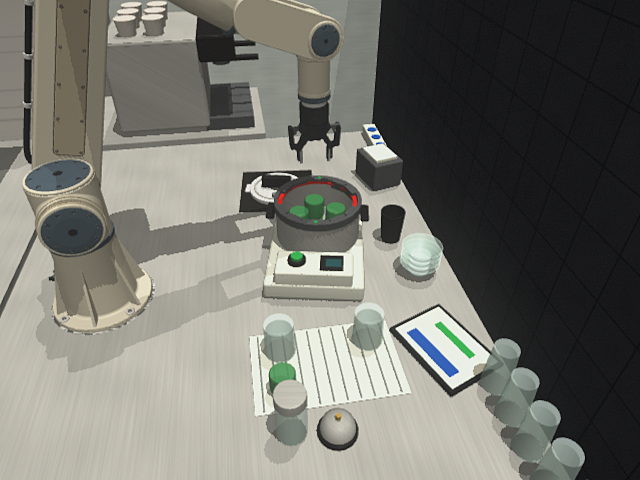

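>>> drive_tool(
  rows=[0,-9,30,0,0,0,80,0,-22,75,0,0,0,80,0,-36,125,0,0,0,80,0,-52,180,0,0,0,80,0,-68,235,0,0,0,80,0,-84,290,0,0,0,80,0,-100,345,0,0,0,80,0,-117,400,0,0,0,80,0,-133,455,0,0,0,80,0,-146,500,0,0,0,80],
)

```text
clock: 38.17
eef_pos: [441.1, -339.1, 251.1]
tcp_rot: [-2.373, 1.57, 2.337]
contact_force: [1.4, 0.4, -0.5]
opening: 0.8
```

```bash
python3 - <<'E'
from det import *
im=grab_frame('side')[...,::-1].copy();cv2.imwrite('pics/s14.png',im)
for j in jars('side',im): print(*j)
goto([434.8,-363.3,39],0)
E
```

```text
[314. 199.] 154 [314. 199.] [10.2 16.8] [606.8 260.9  67. ]
[335.4 207.4] 169 [335.4 207.4] [10.9 17.4] [663.7 204.7  67. ]
[301.7 210.7] 95 [301.7 210.8] [ 9.9 11.2] [559.6 204.9  67. ]
[281.6 371.9] 392 [281.6 371.9] [18.7 25.2] [ 435.  -363.7   67. ]
d [212.2  -5.   19.3] rv [-0.19  0.15  0.05]
```

>>> drive_tool(
  rows=[20,-5,19,0,0,0,80,60,-5,19.3,0,0,0,80,100,-5,19.3,0,0,0,80,140,-5,19.3,0,0,0,80,140,-5,19.3,0,0,0,80],
)

```text
clock: 38.85
eef_pos: [432.4, -361.0, 107.8]
tcp_rot: [-1.893, 1.564, 2.816]
contact_force: [0.3, -0.3, 1.4]
opening: 0.801
```

```bash
python3 - <<'E'
from det import *
im=grab_frame('side')[...,::-1].copy();cv2.imwrite('pics/s15.png',cv2.resize(im[280:480,200:440],None,fx=3,fy=3))
for j in jars('side',im): print(*j)
goto([434.8,-363.3,39],0)
E
```

```text
[315.2 198.7] 130 [315.1 198.8] [10.2 14.5] [610.5 261.7  67. ]
[335.4 207.4] 170 [335.4 207.4] [11.  17.4] [663.7 204.9  67. ]
[281.5 372. ] 385 [281.5 372. ] [18.2 25.3] [ 434.9 -363.9   67. ]
d [70.9  1.3  1.2] rv [-0.19  0.    0.23]
```

View pics/s15.png

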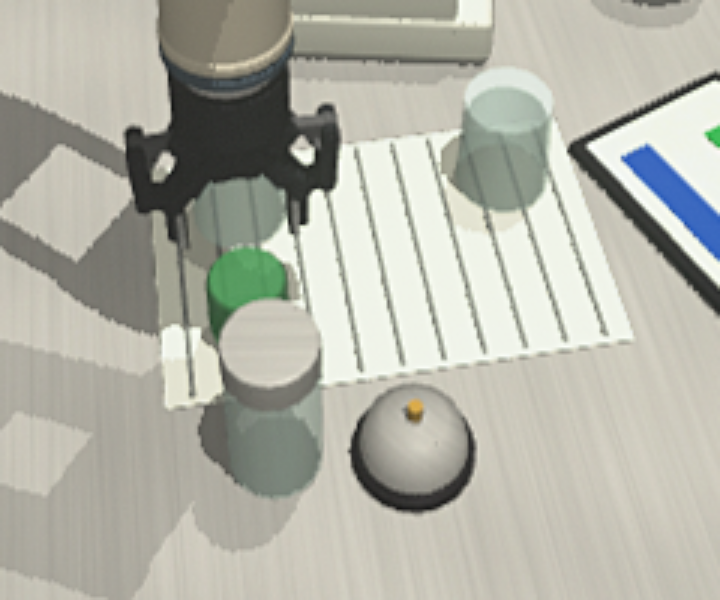

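>>> drive_tool(
  rows=[20,1,1,0,0,0,80,45,1,1,0,0,0,80,65,1,1,0,0,0,80,71,1,1,0,0,0,80,71,1,1,0,0,0,80,71,1,1,0,0,0,60,71,1,1,0,0,0,60,71,1,1,0,0,0,60,71,1,1,0,0,0,60],
)

```text
clock: 40.02
eef_pos: [435.1, -363.6, 40.0]
tcp_rot: [-1.139, 1.568, -2.714]
contact_force: [-1.4, 0.5, 5.5]
opening: 0.664
```

>>> drive_tool(
  rows=[-20,0,0,0,0,0,60,-60,0,0,0,0,0,60,-110,0,0,0,0,0,60,-160,0,0,0,0,0,60,-205,0,0,0,0,0,60,-221,0,0,0,0,0,60],
)

```text
clock: 40.78
eef_pos: [436.6, -364.1, 264.0]
tcp_rot: [0.205, 1.567, -1.369]
contact_force: [-0.5, 0.3, -1.9]
opening: 0.668
```

```bash
python3 - <<'E'
from det import *
goto([589,110.4-52,260],0)
E
```

```text
d [   2.4  151.  -423. ] rv [-0.19  0.24 -0.05]
```

>>> drive_tool(
  rows=[0,12,-35,0,0,0,60,0,28,-80,0,0,0,60,0,45,-128,0,0,0,60,0,62,-176,0,0,0,60,0,80,-225,0,0,0,60,0,97,-273,0,0,0,60,0,114,-320,0,0,0,60,0,130,-365,0,0,0,60,0,145,-405,0,0.2,0,60,0,151,-423,0,0.2,0,60],
)

```text
clock: 42.02
eef_pos: [588.8, 60.3, 261.0]
tcp_rot: [-1.028, 1.57, -2.6]
contact_force: [-0.1, -0.8, -0.8]
opening: 0.668
```

>>> drive_tool(
  rows=[10,0,0,0,0,0,60,10,0,0,0,0,0,60,10,0,0,0,0,0,60],
)

```text
clock: 42.4
eef_pos: [588.3, 59.0, 250.6]
tcp_rot: [-1.051, 1.569, -2.624]
contact_force: [-0.5, 1.0, -1.3]
opening: 0.669
```

```bash
python3 - <<'E'
from det import *
goto([589,110.4-53,111],0)
im=grab_frame('side')[...,::-1].copy();cv2.imwrite('pics/s16.png',cv2.resize(im[80:280,220:440],None,fx=3.6,fy=3))
E
```

```text
d [139.6   0.9   1.5] rv [-0.16  0.06  0.1 ]
```

View pics/s16.png

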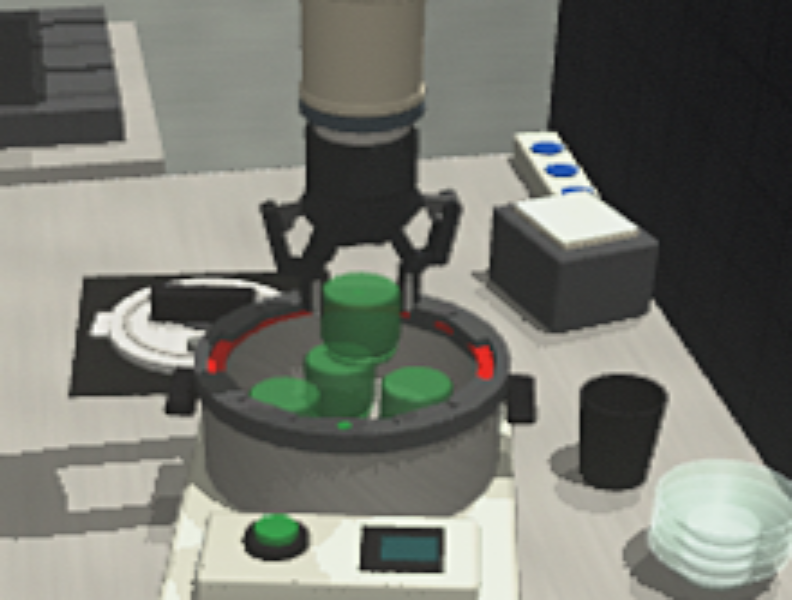

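>>> drive_tool(
  rows=[20,1,1.5,0,0,0,60,45,1,1.5,0,0,0,60,70,1,1.5,0,0,0,60,95,1,1.5,0,0,0,60,118,1,1.5,0,0,0,60,130,1,1.5,0,0,0,60,135,1,1.5,0,0,0,60,137,1,1.5,0,0,0,60,138,1,1.5,0,0,0,60,139,1,1.5,0,0,0,60],
)

```text
clock: 43.7
eef_pos: [589.8, 57.6, 112.5]
tcp_rot: [-0.263, 1.57, -1.836]
contact_force: [-0.9, 0.4, -0.9]
opening: 0.671
```

>>> drive_tool(
  rows=[0.5,0,0,0,0,0,60,0.9,0,0,0,0,0,60,1,0,0,0,0,0,60],
)

```text
clock: 44.08
eef_pos: [589.8, 57.6, 111.5]
tcp_rot: [-0.163, 1.57, -1.736]
contact_force: [0.8, -0.3, -1.3]
opening: 0.666
```

>>> drive_tool(
  rows=[0.5,0,0,0,0,0,60,0.9,0,0,0,0,0,60],
)

```text
clock: 44.32
eef_pos: [589.9, 57.6, 111.0]
tcp_rot: [-0.06, 1.57, -1.633]
contact_force: [-2.8, -0.6, 6.2]
opening: 0.667
```

>>> drive_tool(
  rows=[0,0,0,0,0,0,68,0,0,0,0,0,0,75,0,0,0,0,0,0,80,0,0,0,0,0,0,80,-15,0,0,0,0,0,80,-40,0,0,0,0,0,80,-75,0,0,0,0,0,80,-110,0,0,0,0,0,80,-140,0,0,0,0,0,80,-140,0,0,0,0,0,80],
)

```text
clock: 45.58
eef_pos: [591.5, 57.9, 254.7]
tcp_rot: [1.542, 1.565, -0.032]
contact_force: [-0.7, 0.1, -0.7]
opening: 0.8
```

```bash
python3 - <<'E'
from det import *
im=grab_frame('side')[...,::-1].copy();cv2.imwrite('pics/s17.png',cv2.resize(im[80:280,220:440],None,fx=3.6,fy=3))
goto([502.5,433.4,190],0);goto([502.5,433.4,190],77.2)
print(r.sense()['qpos'])
E
```

```text
d [  62.5  -89.3 -375.4] rv [-0.16  0.02 -0.17]
d [  62.5  -89.3 -375.4] rv [-77.36   0.14  -0.13]
[ 9.54463080e-02  2.82682176e-01  1.68256015e+00 -7.81203500e-04
  1.17336232e+00  9.85222369e-02]
```

View pics/s17.png

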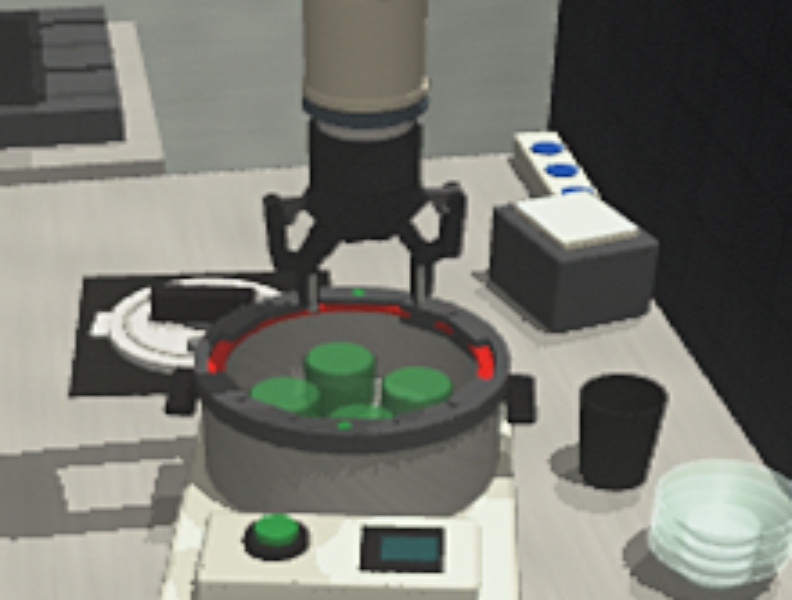

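>>> drive_tool(
  rows=[0,-8,-35,-9,0,0,80,0,-19,-80,-18,0,0,80,0,-30,-125,-27,0,0,80,0,-41,-172,-36,0,0,80,0,-52,-220,-45,0,0,80,0,-64,-268,-54,0,0,70,0,-75,-315,-63,0,0,60,0,-85,-355,-72,0,0,60,0,-89,-375,-77.4,0,0,60,20,-89,-375,-77.4,0,0,60],
)

```text
clock: 46.88
eef_pos: [502.4, 434.5, 232.1]
tcp_rot: [0.364, 1.567, 0.142]
contact_force: [0.1, 0.3, -0.3]
opening: 0.599
```

>>> drive_tool(
  rows=[40,0,0,0,0,0,60,80,0,0,0,0,0,60,110,0,0,0,0,0,60,110,0,0,0,0,0,60],
)

```text
clock: 47.38
eef_pos: [501.0, 431.6, 118.1]
tcp_rot: [-1.645, 1.566, -1.868]
contact_force: [0.1, 0.5, 0.4]
opening: 0.598
```

```bash
python3 - <<'E'
from det import *
im=grab_frame('side')[...,::-1].copy();cv2.imwrite('pics/s18.png',cv2.resize(im[80:280,180:400],None,fx=3.6,fy=3))
im=grab_frame('top')[...,::-1].copy();cv2.imwrite('pics/t18.png',im)
goto([502.5,433.4,29],77.2)
E
```

```text
d [92.8 -0.5 -0.7] rv [ 0.04  0.19 -0.03]
```

View pics/s18.png

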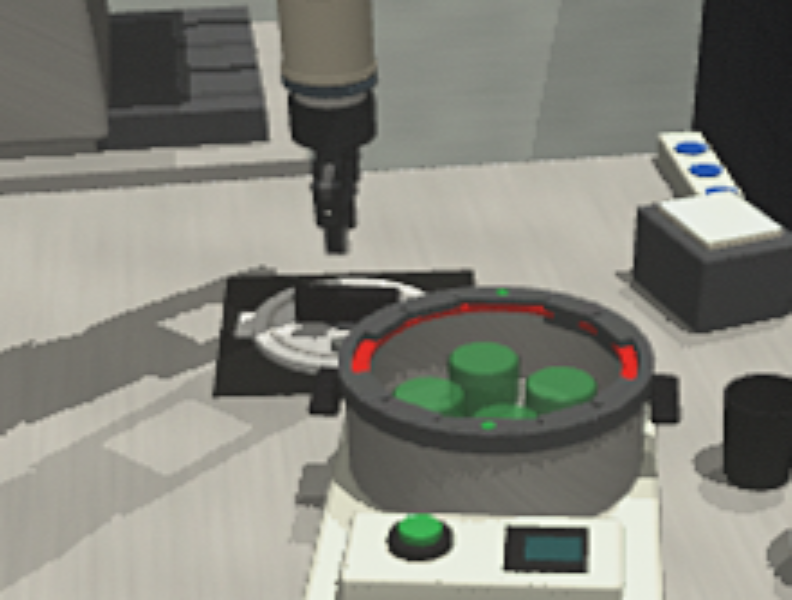

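View pics/t18.png

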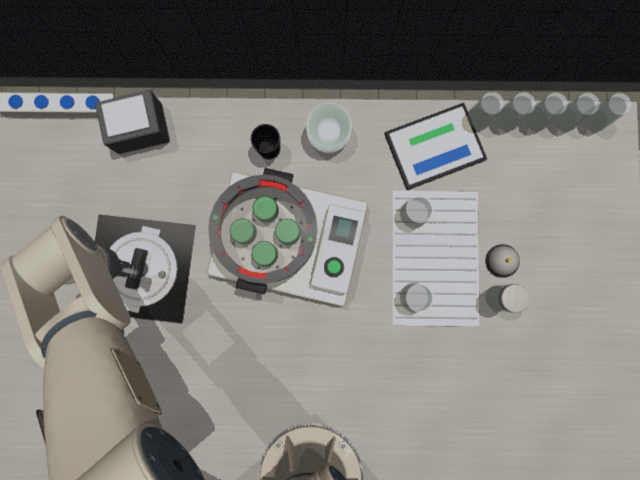

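Four jars stand in the pot (pixels (264,209), (242,231), (287,232), (263,254)); the lid lies where I left it. Grip it at the same height as before.

>>> drive_tool(
  rows=[30,-0.5,-0.5,0,0,0,60,60,-0.5,-0.5,0,0,0,60,85,-0.5,-0.5,0,0,0,60,92,-0.5,-0.5,0,0,0,60,92.5,-0.5,-0.5,0,0,0,60,92.5,-0.5,-0.5,0,0,0,60],
)

```text
clock: 48.22
eef_pos: [503.5, 434.0, 30.9]
tcp_rot: [0.467, 1.566, 0.244]
contact_force: [-0.0, 0.2, 0.5]
opening: 0.6
```

>>> drive_tool(
  rows=[0,0,0,0,0,0,25,0,0,0,0,0,0,15,0,0,0,0,0,0,15,0,0,0,0,0,0,15,0,0,0,0,0,0,15],
  newtons=80,
)

```text
clock: 48.85
eef_pos: [504.2, 434.5, 32.3]
tcp_rot: [0.584, 1.564, 0.361]
contact_force: [-0.6, -0.5, 6.7]
opening: 0.262
```

>>> drive_tool(
  rows=[-10,0,0,0,0,0,15,-40,0,0,0,0,0,15,-80,0,0,0,0,0,15,-120,0,0,0,0,0,15,-160,0,0,0,0,0,15,-200,0,0,0,0,0,15,-240,0,0,0,0,0,15,-240,0,0,0,0,0,15],
)

```text
clock: 49.85
eef_pos: [503.7, 435.0, 276.2]
tcp_rot: [0.75, 1.558, 0.527]
contact_force: [0.7, -0.2, -4.7]
opening: 0.265
```

```bash
python3 - <<'E'
from det import *
goto([589.7,110.3,260],77.4);print(r.sense()['wrist_torque'])
E
```

```text
d [  15.  -297.8  155.5] rv [-0.17  0.55 -0.51]
[ 0.02788549 -0.01873914  0.02739423]
```

>>> drive_tool(
  rows=[0,-30,16,0,0,0,15,0,-70,37,0,0,0,15,0,-110,57,0,0,0,15,0,-150,78,0,0.1,-0.1,15,0,-190,99,0,0.2,-0.2,15,0,-230,120,-0.1,0.3,-0.3,15,0,-270,141,-0.2,0.4,-0.35,15,5,-297,155.5,-0.2,0.4,-0.35,15,10,-297.5,156.5,-0.2,0.4,-0.35,15,15,-297.5,156.5,-0.2,0.4,-0.35,15],
)

```text
clock: 51.1
eef_pos: [590.0, 110.5, 258.5]
tcp_rot: [1.346, 1.568, 1.126]
contact_force: [-0.8, 0.4, -3.7]
opening: 0.265
```

>>> drive_tool(
  rows=[20,0,0,0,0,0,15,35,0,0,0,0,0,15,35,0,0,0,0,0,15],
)

```text
clock: 51.48
eef_pos: [588.8, 111.2, 221.9]
tcp_rot: [2.66, 1.568, 2.441]
contact_force: [-0.2, 0.6, -4.6]
opening: 0.264
```

```bash
python3 - <<'E'
from det import *
goto([591,110.3,195],77.4);print(r.sense()['wrist_torque'])
im=grab_frame('side')[...,::-1].copy();cv2.imwrite('pics/s19.png',cv2.resize(im[130:270,250:390],None,fx=5,fy=4.2))
im=grab_frame('top')[...,::-1].copy();cv2.imwrite('pics/t19.png',cv2.resize(im[160:320,180:380],None,fx=4,fy=3.75))
E
```

```text
d [26.9 -0.4  2.4] rv [ 0.05 -0.14 -0.07]
[-0.00735641  0.01817373 -0.0036011 ]
```

View pics/s19.png

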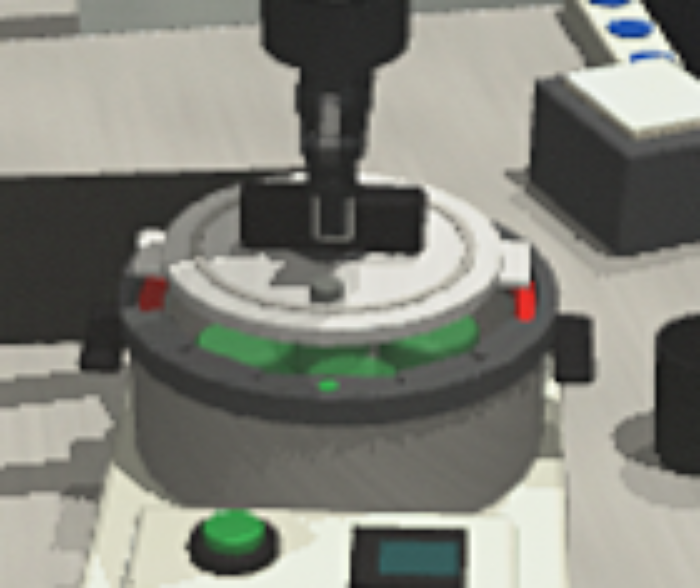

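View pics/t19.png

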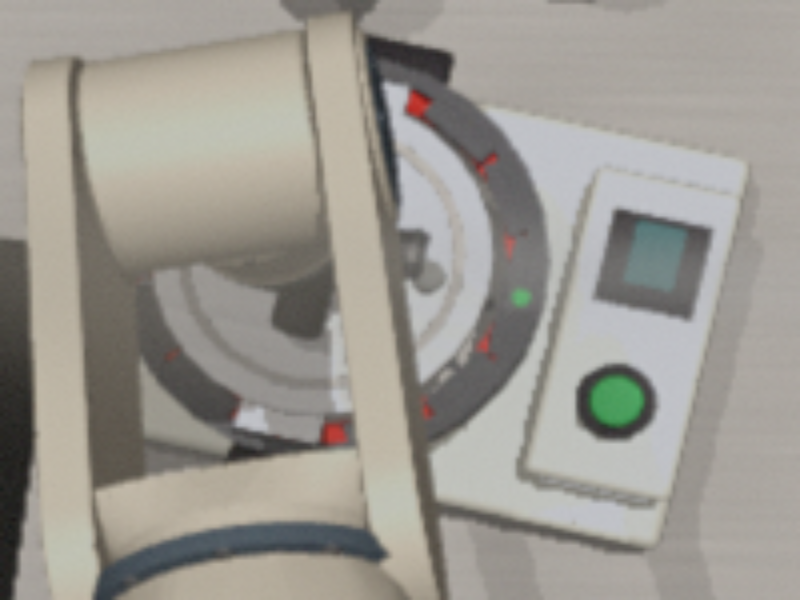

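```bash
python3 - <<'E'
from det import *
im=cv2.imread('pics/t9.png')  # open pot
a=im[172:196,255:300]; b=im[262:285,230:275]
cur=grab_frame('top')[...,::-1].copy();cv2.imwrite('pics/t20.png',cur)
s=r.sense();print(s['eef_pos'])
out=[cv2.resize(x,None,fx=8,fy=8,interpolation=cv2.INTER_CUBIC) for x in(a,cur[172:196,255:300],im[262:286,230:275],cur[262:286,230:275])]
cv2.imwrite('pics/z.png',np.vstack([np.hstack(out[:2]),np.hstack(out[2:])]))
# expected positions: slot corners and lug corners for lid axis=(590,110.3)
def pts(c,ang,w,rr,z):
    R2=lambda t:np.array([[np.cos(t),-np.sin(t)],[np.sin(t),np.cos(t)]])
    o=[]
    for sg in(0,np.pi):
        for y in(-w/2,w/2): o.append(np.r_[np.array(c)+R2(np.radians(ang)+sg)@[rr,y],z])
    return np.array(o)
print('slot',proj('top',pts((589.2,110.4),-12.6,58,105,175)).round(1))
print('lug',proj('top',pts(s['eef_pos'][:2],-12.6,46,105,200)).round(1))
E
```

```text
[590.38356892 111.00179827 224.14425486]
slot [[286.  185.4]
 [260.8 179.6]
 [238.1 271.1]
 [263.7 277.1]]
lug [[282.3 182.1]
 [261.9 177.4]
 [238.8 270.7]
 [259.4 275.6]]
```

View pics/z.png

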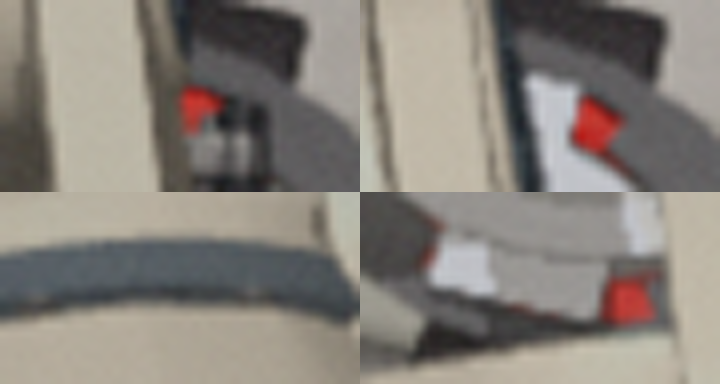

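```bash
python3 - <<'E'
from det import *
goto([589.6,110.4,200],77.4)
E
```

```text
d [24.1 -0.8 -0.7] rv [ 0.02  0.08 -0.16]
```

>>> drive_tool(
  rows=[6,-0.7,0,0,0,0,15,12,-0.7,0,0,0,0,15,17,-0.7,0,0,0,0,15,21,-0.7,0,0,0,0,15,23,-0.7,0,0,0,0,15,23,-0.7,0,0,0,0,15],
)

```text
clock: 52.38
eef_pos: [590.2, 110.4, 201.0]
tcp_rot: [1.173, 1.568, 0.953]
contact_force: [-0.5, 1.0, -3.8]
opening: 0.269
```

>>> drive_tool(
  rows=[2,0,0,0,0,0,15,4,0,0,0,0,0,15,6,0,0,0,0,0,15,7,0,0,0,0,0,15,7,0,0,0,0,0,15],
)

```text
clock: 53.0
eef_pos: [590.6, 110.4, 194.6]
tcp_rot: [0.96, 1.567, 0.74]
contact_force: [-0.1, 0.3, 3.0]
opening: 0.265
```

```bash
python3 - <<'E'
from det import *
goto([589.6,110.4,185.3],77.4);print(r.sense()['contact_force'],r.sense()['wrist_torque'])
im=grab_frame('side')[...,::-1].copy();cv2.imwrite('pics/s21.png',cv2.resize(im[130:270,250:390],None,fx=5,fy=4.2))
E
```

```text
d [ 9.3 -0.3 -1. ] rv [ 0.02  0.12 -0.17]
[-0.07583819  0.31280492  2.99966654] [-0.19746004  0.03474732 -0.02339471]
```

View pics/s21.png

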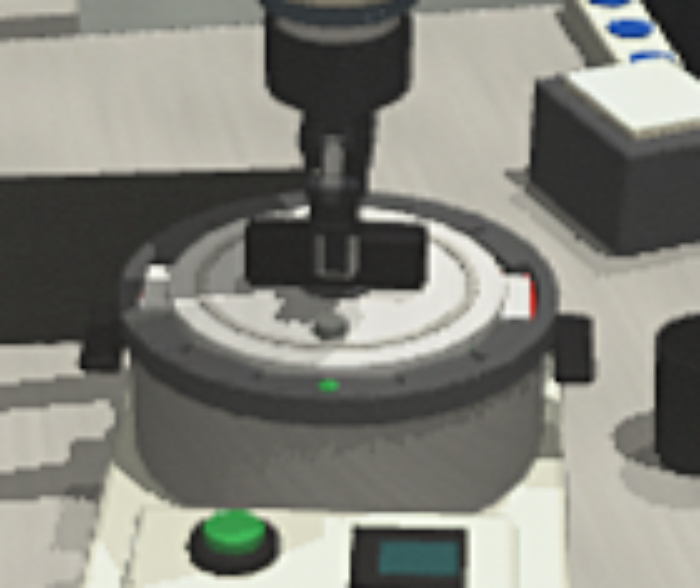

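>>> drive_tool(
  rows=[3,0,-0.5,0,0,0,15,6,0,-0.5,0,0,0,15,8.5,0,-0.5,0,0,0,15,9.8,0,-0.5,0,0,0,15,9.8,0,-0.5,0,0,0,15],
)

```text
clock: 53.68
eef_pos: [590.7, 110.5, 185.4]
tcp_rot: [0.779, 1.566, 0.56]
contact_force: [-1.0, -1.1, 9.4]
opening: 0.264
```

>>> drive_tool(
  rows=[0.3,0,0,8,0,0,15,0.3,0,0,17,0,0,15,0.3,0,0,26,0,0,15,0.3,0,0,35,0,0,15,0.3,0,0,44,0,0,15,0.3,0,0,53,0,0,15,0.3,0,0,62,0,0,15,0.3,0,0,71,0,0,15,0.3,0,0,80,0,0,15,0.3,0,0,87,0,0,15],
)

```text
clock: 54.92
eef_pos: [591.3, 110.3, 185.8]
tcp_rot: [2.104, 1.565, 0.361]
contact_force: [-1.6, -1.6, 8.5]
opening: 0.266
```

```bash
python3 - <<'E'
from det import *
goto([589.6,110.4,191.3],-12.6);print(r.sense()['contact_force'],r.sense()['wrist_torque'])
im=grab_frame('side')[...,::-1].copy();cv2.imwrite('pics/s22.png',cv2.resize(im[130:270,250:390],None,fx=5,fy=4.2))
E
```

```text
d [-5.5 -1.6  0.2] rv [ 2.78 -0.17 -0.27]
[-1.57734158 -1.63460647  8.52499152] [-0.7195766   0.31212662  0.03699412]
```

View pics/s22.png

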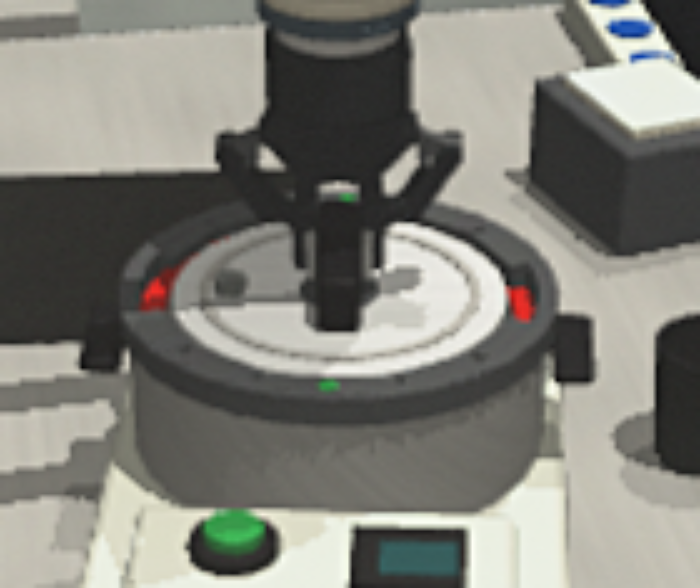

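Turn the last 2.5°, rise gently to the locked level, then release.

>>> drive_tool(
  rows=[0,0,0,2.5,0,0,15,0,-0.5,0,2.5,0,0,15,-2,-0.5,0,2.5,0,0,15,-4,-0.5,0,2.5,0,0,15,-5,-0.5,0,2.5,0,0,15,-5,-0.5,0,2.5,0,0,15],
)

```text
clock: 55.72
eef_pos: [591.0, 110.1, 190.9]
tcp_rot: [2.068, 1.565, 0.276]
contact_force: [0.1, -1.7, 4.9]
opening: 0.266
```

>>> drive_tool(
  rows=[-1,0,0,0,0,0,15,-1.5,0,0,0,0,0,15,-1.5,0,0,0,0,0,15],
)

```text
clock: 56.1
eef_pos: [590.8, 110.3, 191.3]
tcp_rot: [2.113, 1.565, 0.321]
contact_force: [4.7, 1.7, -9.7]
opening: 0.259
```

Held by the collar (level 191.3 as predicted). Release.

>>> drive_tool(
  rows=[0.5,0,0,0,0,0,15,0.5,0,0,0,0,0,28,0.5,0,0,0,0,0,40,0,0,0,0,0,0,60,0,0,0,0,0,0,60,-15,0,0,0,0,0,60,-40,0,0,0,0,0,60,-75,0,0,0,0,0,60,-75,0,0,0,0,0,60],
)

```text
clock: 57.22
eef_pos: [592.3, 110.5, 270.3]
tcp_rot: [2.041, 1.559, 0.249]
contact_force: [0.3, -0.1, 0.4]
opening: 0.597
```

```bash
python3 - <<'E'
from det import *
goto([508,-50,180],-12.6)
print(r.sense()['qpos'])
im=grab_frame('side')[...,::-1].copy();cv2.imwrite('pics/s23.png',cv2.resize(im[130:270,250:390],None,fx=5,fy=4.2))
h=cv2.cvtColor(im,cv2.COLOR_BGR2HSV);g=(h[...,0]>45)&(h[...,0]<85)&(h[...,1]>90)&(h[...,2]>120);g[300:]=0
for c,s,_ in blobs(g,30): print(c,s,cast('side',c,117))
E
```

```text
d [ 88.9 -48.  175.5] rv [-0.05 -0.3  -0.59]
[1.81492080e-01 2.77680714e-01 1.64957605e+00 8.36898480e-04
 1.20277169e+00 4.02028564e-01]
[296.32467532 255.07792208] [291 251  12   9  77] [[509.62099958 -53.8017105  117.        ]]
```

View pics/s23.png

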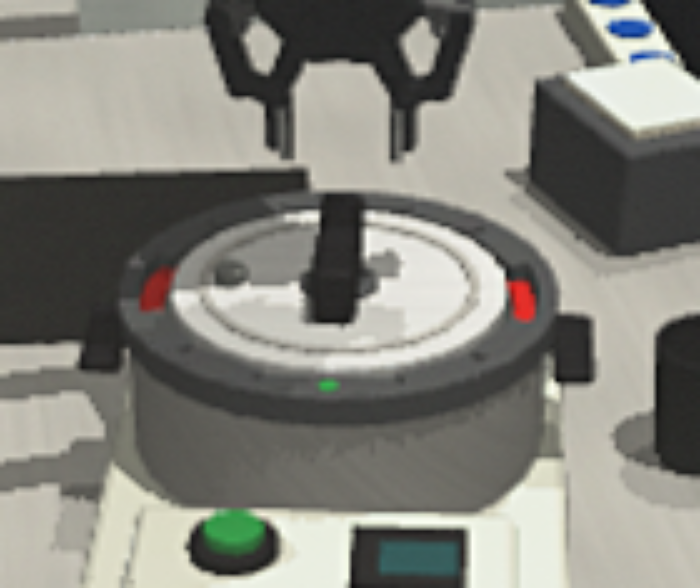

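>>> drive_tool(
  rows=[0,-12,45,0,-0.1,-0.2,40,0,-25,90,0,-0.2,-0.4,10,0,-37,135,0,-0.3,-0.6,0,30,-48,174,0,-0.3,-0.6,0,60,-48.5,175,0,-0.3,-0.6,0,89,-48.5,175,0,-0.3,-0.6,0,89,-48.5,175,0,-0.3,-0.6,0],
)

```text
clock: 58.15
eef_pos: [504.3, -49.6, 176.2]
tcp_rot: [-1.355, 1.563, 3.136]
contact_force: [-0.6, 0.0, 0.3]
opening: 0.0
```

```bash
python3 - <<'E'
from det import *
goto([508.4,-50.8,122],-12.6)
im=grab_frame('side')[...,::-1].copy();cv2.imwrite('pics/s24.png',cv2.resize(im[150:310,230:390],None,fx=4,fy=3.7))
E
```

```text
d [54.1  4.7  0.2] rv [-0.07  0.1   0.45]
```

View pics/s24.png

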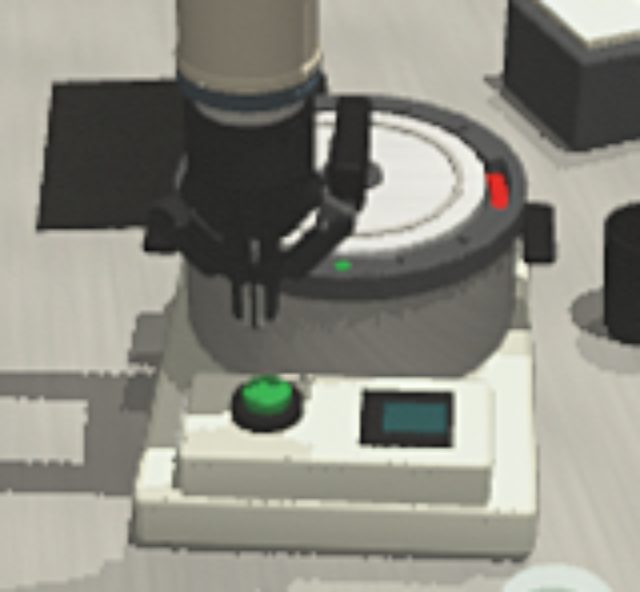

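>>> drive_tool(
  rows=[15,3,0,0,0,0,0,30,4,0,0,0,0,0,45,4,0,0,0,0,0,54,4,0,0,0,0,0,54,4,0,0,0,0,0],
)

```text
clock: 58.82
eef_pos: [508.6, -50.4, 122.8]
tcp_rot: [-1.345, 1.564, -3.136]
contact_force: [0.0, 0.3, 0.3]
opening: 0.002
```

>>> drive_tool(
  rows=[3,0,0,0,0,0,0,6,0,0,0,0,0,0,8,0,0,0,0,0,0,10,0,0,0,0,0,0,10,0,0,0,0,0,0],
)

```text
clock: 59.45
eef_pos: [508.8, -50.4, 112.9]
tcp_rot: [-1.336, 1.564, -3.127]
contact_force: [0.4, -0.7, 3.8]
opening: 0.001
```

>>> drive_tool(
  rows=[1,0,0,0,0,0,0,2,0,0,0,0,0,0,2.5,0,0,0,0,0,0,2.5,0,0,0,0,0,0],
)

```text
clock: 59.95
eef_pos: [508.9, -50.4, 111.0]
tcp_rot: [-1.333, 1.564, -3.125]
contact_force: [-2.1, 0.6, 11.0]
opening: 0.001
```

Fully pressed (6 mm, bottomed). Retreat and check.

>>> drive_tool(
  rows=[-10,0,0,0,0,0,0,-40,0,0,0,0,0,0,-80,0,0,0,0,0,0,-120,0,0,0,0,0,0,-150,0,-40,0,0,0,0,-150,0,0,0,0,0,0],
)

```text
clock: 60.7
eef_pos: [512.2, -46.6, 263.7]
tcp_rot: [-1.88, 1.569, 2.618]
contact_force: [1.8, -0.9, -0.5]
opening: 0.001
```

```bash
python3 - <<'E'
from det import *
im=grab_frame('side')[...,::-1].copy();cv2.imwrite('pics/s25.png',im)
im=grab_frame('top')[...,::-1].copy();cv2.imwrite('pics/t25.png',im)
print(r.sense()['eef_pos'],r.sense()['contact_force'])
E
```

```text
[509.34270807 -51.43471043 261.53894101] [ 0.00650684 -0.2508313  -1.33961769]
```

View pics/s25.png

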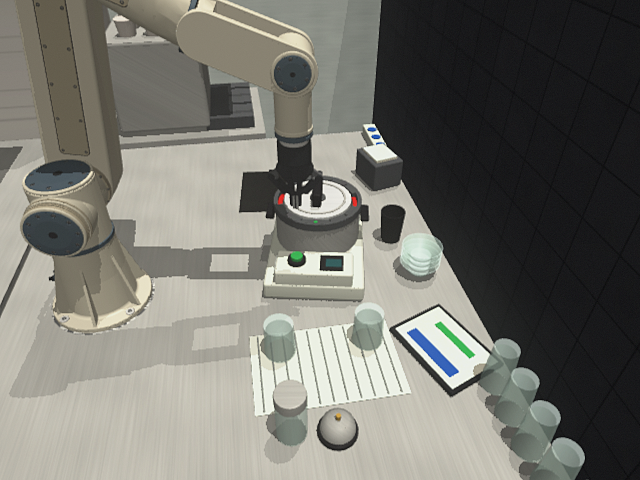

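View pics/t25.png

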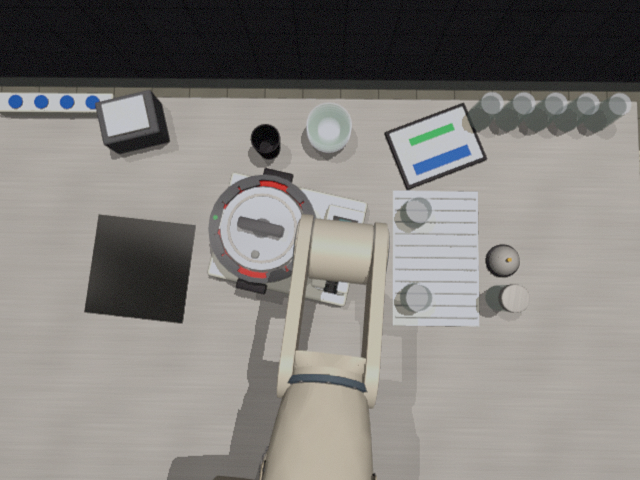

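```bash
python3 -c "
from rig import sign_off
print(sign_off())"
```

```text
the job is handed in; nothing more can be done
None
```

The steriliser job is finished and was handed in at about 61 s of the 210 s allowed.

I pressed, turned and lifted off the lid and rested it on the black mat. All four green jars went mouth down onto the pot's floor. I put the lid back through the slots, pressed it 10 mm, turned it clockwise and let it spring up.

**Last checks**
- **Lid:** it sprang up to its expected height (tool at 191.3 mm) and resisted a light upward pull of about 10 N. Its handle lies along the green dots, as at the start.
- **Start button:** I pressed it the full 6 mm, to a peak reading of about 11 N. In the last top view the arm hides the button; the side view shows it.
- **Jars:** they last showed standing in the pot when I went back for the lid, and I could not see them once it was on.
- **Left alone:** the tumblers, bell and shaker were where they started, judged by eye. I did not see any jar get knocked aside.
- **Robot:** it ended clear of everything.

The side camera placed the jars up to about 5 mm nearer to it than the top camera did. I used the top camera's values, and all four grasps held. No check failed.

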